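Put the tape rolls away on their spindles

ROBOT

A 7-joint arm with a two-finger parallel gripper is mounted at the origin on the work surface. World frame = base frame: x ahead of the robot, y to its left, z up, the work surface at z = 0. Lengths are in m, angles in degrees, forces in N, time in s.
With the tool pointing down it reaches from about 0.4 to 0.85 m from the base axis. Payload 6.9 kg.
Tool frame: the origin (TCP) lies at the very end of the fingers, on their centre line; the grasp point (between the pads) lies 19 mm behind it (robot.pinch_z is the x of the grasp point in the tool frame, in m); x points along the fingers, z is the direction in which the jaws open and shut, and the axes are right-handed (so a half turn about x gives the same grasp; the last joint's range is limited). The gripper opens to 85 mm and grips with 20 to 120 N. Pads are 22 mm wide; open, the fingers measure 114 mm over their backs; the gripper's body (76 mm by 85 mm) begins 54 mm behind the grasp point. The pads swing forward as they close: fully open they stand 13 mm farther back than shut.
Start: joints at [-60.991, 29.078, -13.613, 85.955, 7.202, 65.827, -8.869], TCP at [0.244, 0.575, 0.21] pointing down, gripper open.
Joint ranges: [-176.47, 176.47], [-13.61, 117.27], [-81.72, 77.17], [0.22, 143.17], [-87.28, 267.28], [10, 112.55], [-165.47, 165.47]. Speed limits (degrees/s): [136.94, 136.94, 180, 180, 180, 180, 180].

INTERFACE

Orientations are given as [roll, pitch, yaw] about the fixed x, y, z axes, in that order (R = Rz(yaw) Ry(pitch) Rx(roll)).
In Python, from bench import robot gives the robot as it stands. The module is installed in compiled form; this text tells all that it offers.
- The arm moves only by the tool jog_arm, never from a script. Its arguments are lists of equal length, an entry for each row: "delta_pos": the shift along the world's x, y, z in m, a list of three; "spin": the turn about the world's z in rad. A call has 1 to 12 rows; each row is the pose to reach, as a shift and turn from the pose commanded when the call began; what a row does not reach only later rows make up. A row lasts 1/8 s, in which the tool goes at most 62.5 mm and 10.7 degrees, less where a joint would pass 70% of its speed; a pose out of reach is approached as far as the arm can. A call with a gripper value outside its range is refused whole. "gripper" is the finger opening in m, from 0 to 0.0854, set as the call begins (left out, the last holds). The fingers move at their own pace and stop on an object; the grip force is fixed at half the most. Time passes only in rows, so rows that repeat a pose let the fingers close. It gives the time, the measured TCP pose, the force and the opening at its end, in the units of the state.
- robot.observe(): the state, without advancing time (a new reading comes with each control period).
- robot.read_camera(name): name is "scene" or "top"; returns a dict with "image" (420x560x3 uint8, blue, green, red), "fx", "fy", "cx", "cy" (pixels), "dist" ([k1, k2, p1, p2, k3] as OpenCV has them; the pictures are not rectified), "pose" (4x4, takes a point from camera to world coordinates). Camera axes: x right, y down, z forward; pixel columns grow to the right and rows downward; lengths in m; the calibration is good to about 2 mm. A picture is of the moment at which its call begins. There is no depth.
- robot.sign_off(): hands the job in, once; it reports no verdict.
The state is a dict: "time": time; "q": joint angles; "qd": joint speeds; "joint_efforts": joint torques, N m; "position": TCP position; "eef_rot": TCP orientation; "force": force on the tool from outside, world axes, zero at the start; "ft_torque": the same for the moment, N m; "opening": opening from 0.0 (shut) to 1.0 (fully open).
Only numpy, scipy, OpenCV 4.12 (cv2) and the standard library are available. Lean on these libraries where they do the work, as an engineer would, in place of code of your own. Each camera call takes 0.05 s, during which the arm holds its last target.

TASK

Put the four rolls of brown and blue tape away on the two spindle stands: the brown rolls over the post of the stand with the brown base, the blue rolls over the post of the stand with the blue base. On each post the large roll goes at the bottom, flat on the base, and the small roll flat on top of it; then let go of them all. Leave the green roll, the blue carton, the kraft carton and the round tin where they lie.

Things in the scene. Friction and masses are not known exactly. Their poses are not given: they have to be found in the camera images.
- brown_large_center (a point): large roll of brown adhesive tape with a pale card core, lying flat: a ring 58 mm in outside diameter, 24 mm high, with a 26 mm hole through it; this point is the middle of the roll, half-way up and on the axis of the hole; z is the axis of the hole. Loose.
- brown_small_center (a point): small roll of brown adhesive tape with a pale card core, lying flat: a ring 44 mm in outside diameter, 24 mm high, with a 26 mm hole through it; this point is the middle of the roll, half-way up and on the axis of the hole; z is the axis of the hole. Loose.
- blue_large_center (a point): large roll of blue adhesive tape with a pale card core, lying flat: a ring 58 mm in outside diameter, 24 mm high, with a 26 mm hole through it; this point is the middle of the roll, half-way up and on the axis of the hole; z is the axis of the hole. Loose.
- blue_small_center (a point): small roll of blue adhesive tape with a pale card core, lying flat: a ring 44 mm in outside diameter, 24 mm high, with a 26 mm hole through it; this point is the middle of the roll, half-way up and on the axis of the hole; z is the axis of the hole. Loose.
- brown_stand: spindle stand: a brown round base 90 mm across and 8 mm thick with a bright steel post 10 mm in diameter standing upright in its middle, its round tip 66 mm above the desk. Fixed to the desk. Origin at the centre of the underside of the base (on the desk, on the post's axis); z up along the post.
- blue_stand: spindle stand: a blue round base 90 mm across and 8 mm thick with a bright steel post 10 mm in diameter standing upright in its middle, its round tip 66 mm above the desk. Fixed to the desk. Origin at the centre of the underside of the base (on the desk, on the post's axis); z up along the post.
- green_roll_center (a point): roll of green tape, 58 mm in outside diameter, 24 mm high with a 26 mm hole, lying flat; not wanted, to be left where it lies. The point is its centre, half-way up. Loose.
- blue_carton_center (a point): small blue carton of staples with a white band, 75 x 45 mm (along its x and y) and 30 mm high; to be left where it lies. The point is its centre. Loose.
- kraft_carton_center (a point): small kraft-brown cardboard carton with a pale strip over its top, 70 x 55 mm (x, y) and 35 mm high; to be left where it lies. The point is its centre. Loose.
- clip_tin_center (a point): round shiny metal tin of paper clips with a lid, 62 mm across and 28 mm high; to be left where it lies. The point is its centre. Loose.
Not all that is in view belongs to the job. What is meant by the brown_stand is not yellow, and is the smaller of those in its own colour.

How it is judged:
By the outcome, as a careful person would: the job done as asked, in the order asked, and still so for the second after the job is handed in, with the robot touching nothing.
It also fails if it takes over 106 s, if anything falls off the work surface, if the arm or the gripper's body presses on something with over 40 N, if the wrist force passes 120 N, or if a joint passes its speed limit or range.

## Working session

There is one attempt and no reset: what is moved stays moved. The work goes in short steps, Python scripts to look and compute and a tool call to move; the robot and the scene stay as the last step left them, time stands still between calls to the robot, and variables do not carry over. Pictures are saved under pics/ and viewed, and the job is handed in when it is done.

Besides the shell and the picture viewer there is one more tool, called after "Request:" as a command line: name --pt "numbers of a row" for each row, then --argument value for the rest. jog_arm: Moves the arm, as the interface text tells. Its arguments: {"type":"object","properties":{"delta_pos":{"type":"array","items":{"type":"array","items":{"type":"number"}}},"spin":{"type":"array","items":{"type":"number"}},"gripper":{"type":"number"}},"required":["delta_pos","spin"]}

```bash
mkdir -p pics; ls; python3 - <<'E'
from bench import robot
import cv2
for n in("scene","top"):
    c=robot.read_camera(n); cv2.imwrite(f"pics/{n}0.png",c["image"])
    print(n,c["fx"],c["fy"],c["cx"],c["cy"],c["dist"]);print(c["pose"])
print(robot.observe(), robot.pinch_z)
E
```

```text
pics
scene 393.2293929062685 393.2293929062685 271.60473983963124 206.98860363401567 [-0.03679477  0.          0.          0.          0.        ]
[[-0.38183204  0.80493533 -0.45418433  0.86054468]
 [ 0.9241334   0.325343   -0.20032322  0.21093965]
 [-0.01348154 -0.49621673 -0.868094    0.79319218]
 [ 0.          0.          0.          1.        ]]
top 504.34869093558177 504.34869093558177 274.38085972705517 203.8738821899235 [-0.02507851  0.          0.          0.          0.        ]
[[-0.0269736  -0.99115898  0.12990882  0.34359173]
 [-0.99955312  0.02506774 -0.01628397  0.07289076]
 [ 0.01288348 -0.13029    -0.99139222  1.15585134]
 [ 0.          0.          0.          1.        ]]
{'time': 0.1, 'q': array([-60.99131722,  29.12165694, -13.61039334,  86.00033168,
         7.20260125,  65.82644864,  -8.87075962]), 'qd': array([-0.08510628, -0.07712314,  0.05110644, -0.13327277, -0.05699026,
        0.03065342, -0.08451234]), 'joint_efforts': array([-6.07389375e-03, -6.21838331e+01, -2.19509616e+00, -2.50201678e+01,
        1.25245933e-02,  7.91102793e-03,  2.50963939e-05]), 'position': array([0.24372884, 0.57502183, 0.20902295]), 'eef_rot': array([-179.18006969,   89.91041489, -112.14408805]), 'force': array([-0.2260394 , -0.03165126,  0.55033509]), 'ft_torque': array([ 0.08591953,  0.02826377, -0.03062711]), 'opening': 0.9979862592986725} -0.0187
```

View pics/scene0.png

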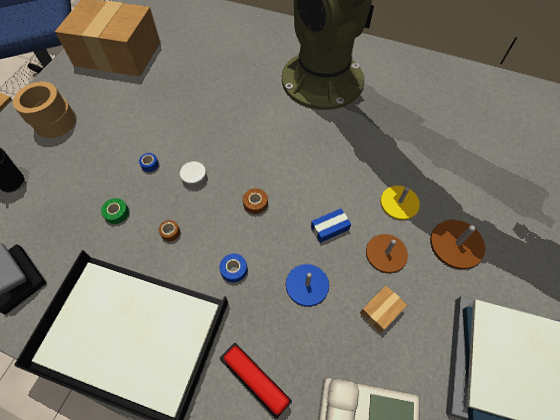

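View pics/top0.png

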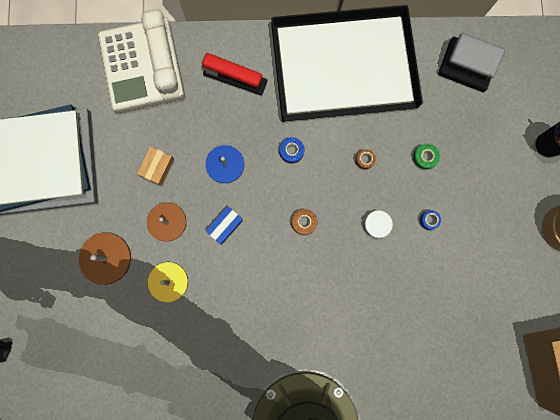

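The top picture shows:
- **Brown rolls:** large at (304,222), small at (366,158).
- **Blue rolls:** large at (291,150), small at (431,219).
- **Blue stand:** (225,164).
- **Stands that could be the brown one:** (166,222) brown, (105,258) brown and larger, (168,282) yellow. The description (not yellow, the smaller brown) fits (166,222). I'll confirm this by size and an enlarged crop.

```bash
cat > h.py <<'E'
from bench import robot
import cv2, numpy as np
def K(c): return np.array([[c["fx"],0,c["cx"]],[0,c["fy"],c["cy"]],[0,0,1.]])
def ray(c,uv,z):
    p=cv2.undistortPoints(np.array(uv,float).reshape(-1,1,2),K(c),np.array(c["dist"],float)).reshape(-1,2)
    d=np.c_[p,np.ones(len(p))]@c["pose"][:3,:3].T; o=c["pose"][:3,3]
    return o+d*((z-o[2])/d[:,2])[:,None]
def proj(c,P):
    T=np.linalg.inv(c["pose"]); 
    return cv2.projectPoints(np.array(P,float).reshape(-1,1,3),cv2.Rodrigues(T[:3,:3])[0],T[:3,3],K(c),np.array(c["dist"],float))[0].reshape(-1,2)
HUE={"blue":((105,120,60),(130,255,255)),"brown":((3,110,50),(16,255,255)),"yellow":((24,120,80),(34,255,255)),"green":((50,100,50),(80,255,255))}
def blobs(c,col,amin=60):
    h=cv2.cvtColor(c["image"],cv2.COLOR_BGR2HSV); m=cv2.inRange(h,*[np.array(a) for a in HUE[col]])
    return [k for k in cv2.findContours(m,cv2.RETR_EXTERNAL,cv2.CHAIN_APPROX_NONE)[0] if cv2.contourArea(k)>amin]
def fit(c,k,z):
    # rim-plane circle: hull cast on plane z
    P=ray(c,cv2.convexHull(k).reshape(-1,2),z)[:,:2].astype(np.float32)
    (x,y),r=cv2.minEnclosingCircle(P); return x,y,2*r
E
python3 - <<'E'
from h import *
for n in("scene","top"):
    c=robot.read_camera(n)
    for col in HUE:
        for k in blobs(c,col):
            u=k.reshape(-1,2).mean(0)
            if n=="top" and u[0]>500: continue
            print(n,col,u.round(),cv2.contourArea(k),"z8",np.round(fit(c,k,.008),4),"z24",np.round(fit(c,k,.024),4),"z12",np.round(fit(c,k,.012),4))
    print("tcp px",proj(c,[robot.observe()["position"]]))
    if n=="top":
        im=c["image"][190:310,60:220]; cv2.imwrite("pics/crop1.png",cv2.resize(im,None,fx=4.5,fy=4.5,interpolation=2))
E
```

```text
scene blue [307. 285.] 1362.5 z8 [0.5924 0.1678 0.0901] z24 [0.5979 0.1687 0.0883] z12 [0.5938 0.168  0.0897]
scene blue [233. 269.] 552.0 z8 [0.6166 0.0104 0.0649] z24 [0.6215 0.0145 0.0636] z12 [0.6178 0.0114 0.0645]
scene blue [335. 231.] 270.5 z8 [0.4536 0.1813 0.0858] z24 [0.4619 0.1819 0.0841] z12 [0.4557 0.1815 0.0854]
scene blue [327. 216.] 127.5 z8 [0.4261 0.1573 0.077 ] z24 [0.435  0.1584 0.0755] z12 [0.4284 0.1576 0.0766]
scene blue [148. 162.] 208.5 z8 [ 0.4451 -0.3034  0.0596] z24 [ 0.4535 -0.2929  0.0584] z12 [ 0.4472 -0.3008  0.0593]
scene blue [33. 21.] 2093.0 z8 [ 0.086  -0.9894  0.2817] z24 [ 0.1018 -0.9649  0.276 ] z12 [ 0.0899 -0.9832  0.2803]
scene brown [390. 315.] 295.0 z8 [0.5909 0.3455 0.0816] z24 [0.5964 0.3428 0.0799] z12 [0.5923 0.3448 0.0812]
scene brown [374. 305.] 244.0 z8 [0.5756 0.3125 0.0833] z24 [0.5814 0.3105 0.0816] z12 [0.577  0.312  0.0828]
scene brown [386. 253.] 1208.0 z8 [0.4614 0.3029 0.0911] z24 [0.4695 0.301  0.0892] z12 [0.4634 0.3024 0.0906]
scene brown [458. 243.] 1768.5 z8 [0.3816 0.4403 0.1206] z24 [0.3914 0.4356 0.1182] z12 [0.3841 0
[... 1528 characters left out ...]
 brown [166. 222.] 1140.5 z8 [0.4597 0.3024 0.09  ] z24 [0.4581 0.2992 0.0888] z12 [0.4593 0.3016 0.0897]
top brown [162. 170.] 121.5 z8 [0.5832 0.3117 0.0742] z24 [0.5799 0.3084 0.0731] z12 [0.5824 0.3109 0.0739]
top brown [365. 159.] 250.5 z8 [ 0.5942 -0.1612  0.0466] z24 [ 0.5907 -0.158   0.046 ] z12 [ 0.5933 -0.1604  0.0465]
top brown [148. 163.] 64.5 z8 [0.5995 0.3465 0.073 ] z24 [0.5959 0.3427 0.0719] z12 [0.5986 0.3455 0.0727]
top yellow [174. 276.] 509.0 z8 [0.3275 0.2946 0.0885] z24 [0.3277 0.2915 0.0873] z12 [0.3275 0.2938 0.0882]
top green [426. 156.] 445.5 z8 [ 0.5971 -0.3049  0.0625] z24 [ 0.5935 -0.2997  0.0617] z12 [ 0.5962 -0.3036  0.0623]
tcp px [[ -4.20446447 331.7872841 ]]
```

View pics/crop1.png

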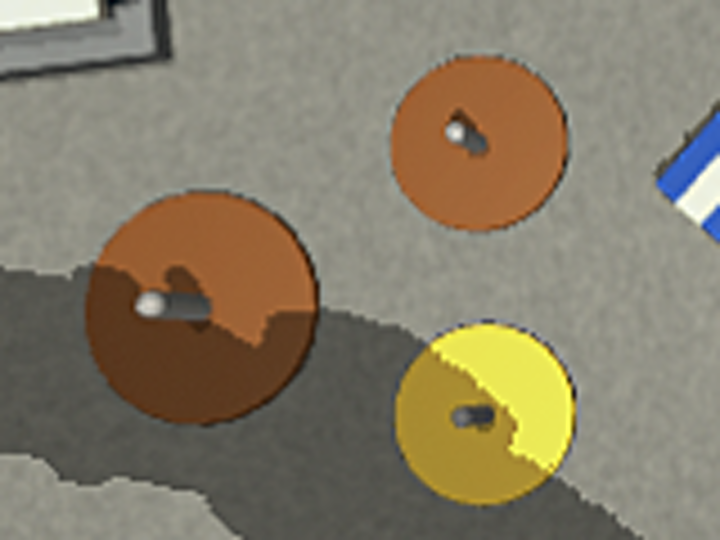

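Crop shows three stands. The brown one at top (166,222) is 90 mm across, the darker brown one at (105,258) is about 118 mm, and the yellow one is excluded. So the brown_stand is the one at (0.460, 0.303). Next I'll refine the roll centres from the pale cores.

```bash
cat >> h.py <<'E'
def core(c,col,xy,ztop,R=.035):
    """filled tape blob near xy; inner hole contour = card core outer edge/hole at top face"""
    h=cv2.cvtColor(c["image"],cv2.COLOR_BGR2HSV); m=cv2.inRange(h,*[np.array(a) for a in HUE[col]])
    ks,hi=cv2.findContours(m,cv2.RETR_CCOMP,cv2.CHAIN_APPROX_NONE)
    out=[]
    for k,q in zip(ks,hi[0]):
        if q[3]>=0 and cv2.contourArea(k)>25:
            P=ray(c,k.reshape(-1,2),ztop)[:,:2]
            (x,y),d,_=cv2.fitEllipse(P.astype(np.float32)*1000)
            if np.hypot(x/1000-xy[0],y/1000-xy[1])<R: out.append((round(x/1000,4),round(y/1000,4),np.round(d,1)))
    return out
E
python3 - <<'E'
from h import *
from scipy.spatial.transform import Rotation as Ro
print(Ro.from_euler("xyz",robot.observe()["eef_rot"],degrees=True).as_matrix().round(3))
T={"brown_large":("brown",(.452,-.011)),"brown_small":("brown",(.593,-.159)),"blue_large":("blue",(.619,.012)),"blue_small":("blue",(.448,-.301))}
for n in("scene","top"):
    c=robot.read_camera(n)
    for t,(col,xy) in T.items(): print(n,t,core(c,col,xy,.024))
    # posts: tips
E
```

```text
[[-0.    -0.921  0.39 ]
 [-0.001  0.39   0.921]
 [-1.    -0.    -0.001]]
scene brown_large [(0.4505, -0.0121, array([31.2, 34.7]))]
scene brown_small [(0.593, -0.1583, array([32.3, 34.3]))]
scene blue_large [(0.6183, 0.0117, array([32.8, 34.8]))]
scene blue_small [(0.4477, -0.3003, array([33.8, 36.5]))]
top brown_large [(0.4506, -0.0117, array([32. , 33.5]))]
top brown_small [(0.5931, -0.1591, array([32.3, 33.8]))]
top blue_large [(0.6188, 0.0114, array([33.5, 34.6]))]
top blue_small [(0.4477, -0.3012, array([33.8, 34.9]))]
```

Request:
jog_arm --pt "0.02 -0.055 0" --pt "0.04 -0.11 0" --pt "0.06 -0.165 0" --pt "0.08 -0.22 0" --pt "0.1 -0.28 0" --pt "0.12 -0.34 0" --pt "0.14 -0.4 0" --pt "0.16 -0.455 0" --pt "0.18 -0.51 0" --pt "0.195 -0.56 0" --pt "0.2066 -0.587 0" --pt "0.2066 -0.587 0" --spin '[0, 0, 0, 0, 0, 0, 0, 0, 0, 0, 0, 0]' --gripper 0.0854

```text
time: 1.8
position: [0.451, -0.0139, 0.2098]
eef_rot: [-130.0, 90.0, -63.2]
force: [-0.2, 0.7, -0.4]
opening: 0.994
```

Request:
jog_arm --pt "0 0 -0.05" --pt "0 0 -0.1" --pt "0 0 -0.14" --pt "0 0 -0.155" --pt "0 0 -0.155" --pt "0 0 -0.155" --spin '[0, 0, 0, 0, 0, 0]'

```text
time: 2.55
position: [0.4509, -0.0109, 0.0555]
eef_rot: [-51.0, 89.9, 16.1]
force: [0.6, 0.4, 0.2]
opening: 1.001
```

```bash
python3 - <<'E'
from h import *
print(robot.observe()["position"],robot.observe()["force"])
for n in("scene","top"):
    cv2.imwrite(f"pics/{n}1.png",robot.read_camera(n)["image"])
print(robot.observe()["position"],robot.observe()["q"])
E
```

```text
[ 0.45089211 -0.0108995   0.05549008] [0.55909353 0.4028972  0.18276775]
[ 0.45114454 -0.01121857  0.0557292 ] [-1.73200658e+00  2.59401457e+01  7.84613173e-02  1.22991860e+02
 -7.86140787e-02  3.09596221e+01  6.54618942e+01]
```

View pics/scene1.png

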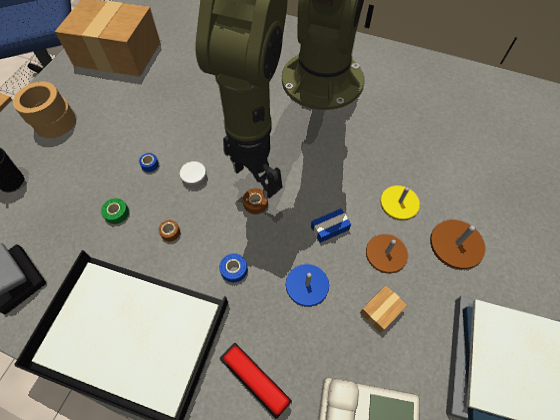

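The gripper straddles the large brown roll at (255,200), as intended.

Request:
jog_arm --pt "0 0 -0.03" --pt "0 0 -0.051" --pt "0 0 -0.051" --pt "0 0 -0.051" --spin '[0, 0, 0, 0]'

```text
time: 3.15
position: [0.451, -0.0115, 0.0047]
eef_rot: [-66.5, 89.9, 0.5]
force: [0.8, -0.3, 0.1]
opening: 1.002
```

Request:
jog_arm --pt "0 0 0" --pt "0 0 0" --pt "0 0 0" --pt "0 0 0" --pt "0 0 0" --pt "0 0 0" --spin '[0, 0, 0, 0, 0, 0]' --gripper 0.045

```text
time: 3.9
position: [0.4504, -0.0116, 0.0037]
eef_rot: [124.8, 90.0, -168.2]
force: [-0.7, 0.1, -0.3]
opening: 0.526
```

Opening went to 45 mm, less than the 58 mm roll, so I'm looking.

```bash
python3 - <<'E'
from h import *
im=[]
for n,(u,v) in(("scene",(255,195)),("top",(304,222))):
    a=robot.read_camera(n)["image"]; im.append(cv2.resize(a[v-50:v+50,u-50:u+50],(400,400),interpolation=2))
cv2.imwrite("pics/c2.png",np.hstack(im)); print(robot.observe())
E
```

```text
{'time': 4.0, 'q': array([-1.64396500e+00,  3.15130777e+01, -1.83060692e-03,  1.25702537e+02,
        2.89523910e-03,  2.27946365e+01,  6.53889045e+01]), 'qd': array([-0.03952103, -0.00696718,  0.03951785, -0.02552   , -0.07783207,
       -0.11316364,  0.05152714]), 'joint_efforts': array([ 1.42096211e-03, -5.07780182e+01,  1.07109100e+00, -1.06901488e+01,
        6.16794743e-03,  2.49487806e-03,  3.11507006e-05]), 'position': array([ 0.45040676, -0.01152446,  0.00372524]), 'eef_rot': array([ 115.52978258,   89.98974785, -177.43311795]), 'force': array([ 0.11556636,  0.16155658, -0.65145956]), 'ft_torque': array([ 0.02353442, -0.00836825, -0.04198139]), 'opening': 0.5276677703017976}
```

View pics/c2.png

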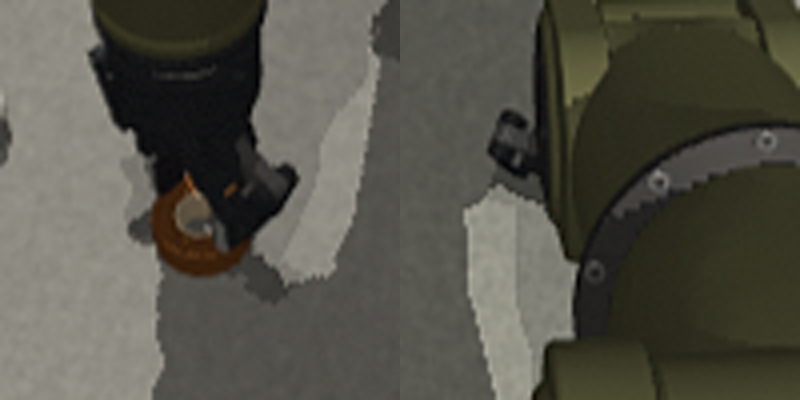

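Request:
jog_arm --pt "0 0 0" --pt "0 0 0" --pt "0 0 0" --pt "0 0 0" --spin '[0, 0, 0, 0]' --gripper 0.035

```text
time: 4.5
position: [0.4505, -0.0115, 0.0038]
eef_rot: [-111.3, 90.0, -44.2]
force: [-0.1, 0.4, 0.7]
opening: 0.409
```

```bash
python3 - <<'E'
from h import *
im=[]
for n,(u,v) in(("scene",(255,195)),):
    c=robot.read_camera(n); a=c["image"]; im.append(cv2.resize(a[v-45:v+45,u-60:u+60],(800,600),interpolation=2))
cv2.imwrite("pics/c3.png",np.hstack(im)); 
R=np.array([.39,.921,0])
for s in(.0175,.029,.0425): print(s,[ (proj(c,[np.array([.4505,-.0116,z])+k*s*R])[0]-[195,150])*800/120 for k in(-1,1) for z in(.004,.04)])
E
```

```text
0.0175 [array([366.49257775, 318.56599544]), array([360.01612736, 263.8676978 ]), array([435.30436089, 379.59719255]), array([431.17477975, 326.27048771])]
0.029 [array([344.29958362, 298.8810883 ]), array([337.08258422, 243.75573023]), array([458.33802701, 400.02508232]), array([455.01102968, 347.17341208])]
0.0425 [array([318.50503327, 276.00085641]), array([310.43740601, 220.38857817]), array([485.65014551, 424.24653211]), array([483.28577569, 371.9683999 ])]
```

View pics/c3.png

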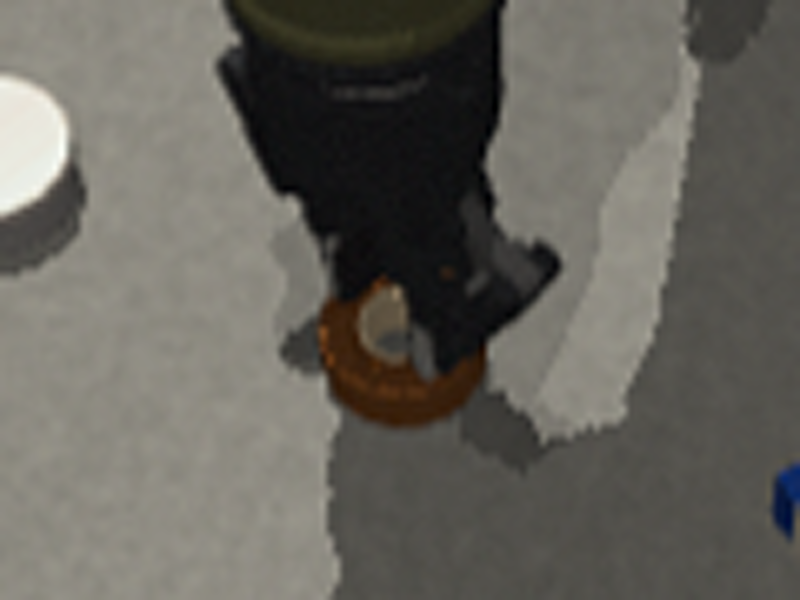

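```bash
python3 - <<'E'
from h import *
c=robot.read_camera("scene"); a=c["image"]
R=np.array([.39,.921,0]);P=np.array([.921,-.39,0]); o=np.array([.4505,-.0116,0])
f=lambda p:((proj(c,[p])[0]-[195,150])*800/120).round()
for s in(.0175,.0225,.029):
  for w in(.011,-.011):
    print(s,w,[f(o+s*R+w*P+[0,0,z]) for z in(.004,.012,.024,.03)])
print("roll ctr",f(np.array([.4506,-.0119,.024])),core(c,"brown",(.45,-.01),.024),[np.round(fit(c,k,.012),4) for k in blobs(c,"brown")if abs(k.reshape(-1,2).mean(0)-[255,200]).max()<20])
E
```

```text
0.0175 0.011 [array([412., 399.]), array([411., 388.]), array([410., 370.]), array([409., 361.])]
0.0175 -0.011 [array([458., 360.]), array([457., 349.]), array([456., 331.]), array([456., 322.])]
0.0225 0.011 [array([422., 408.]), array([421., 397.]), array([420., 379.]), array([419., 370.])]
0.0225 -0.011 [array([468., 369.]), array([467., 357.]), array([466., 340.]), array([466., 331.])]
0.029 0.011 [array([435., 420.]), array([434., 408.]), array([433., 391.]), array([432., 382.])]
0.029 -0.011 [array([481., 380.]), array([481., 369.]), array([480., 351.]), array([479., 342.])]
roll ctr [397. 319.] [] [array([ 0.4572, -0.0123,  0.0623])]
```

Request:
jog_arm --pt "0 0 0.03" --pt "0 0 0.06" --pt "0 0 0.06" --pt "0 0 0.06" --spin '[0, 0, 0, 0]'

```text
time: 5.1
position: [0.4503, -0.0115, 0.0635]
eef_rot: [104.6, 90.0, 171.7]
force: [0.3, 0.9, 0.6]
opening: 0.413
```

```bash
python3 - <<'E'
from h import *
c=robot.read_camera("scene"); a=c["image"]; u,v=255,195
cv2.imwrite("pics/c4.png",cv2.resize(a[v-45:v+45,u-60:u+60],(800,600),interpolation=2)); 
p=robot.observe()["position"];print(p)
R=np.array([.39,.921,0]);P=np.array([.921,-.39,0])
f=lambda p:((proj(c,[p])[0]-[195,150])*800/120).round()
for s in(.0175,):
  for w in(.011,-.011):
    print(s,w,[f(p+s*R+w*P+[0,0,z]) for z in(0,.01,.02)])
print(core(c,"brown",(.45,-.01),.024))
E
```

```text
[ 0.44995696 -0.01150864  0.06315388]
0.0175 0.011 [array([405., 309.]), array([403., 293.]), array([402., 276.])]
0.0175 -0.011 [array([453., 269.]), array([452., 252.]), array([451., 235.])]
[]
```

View pics/c4.png

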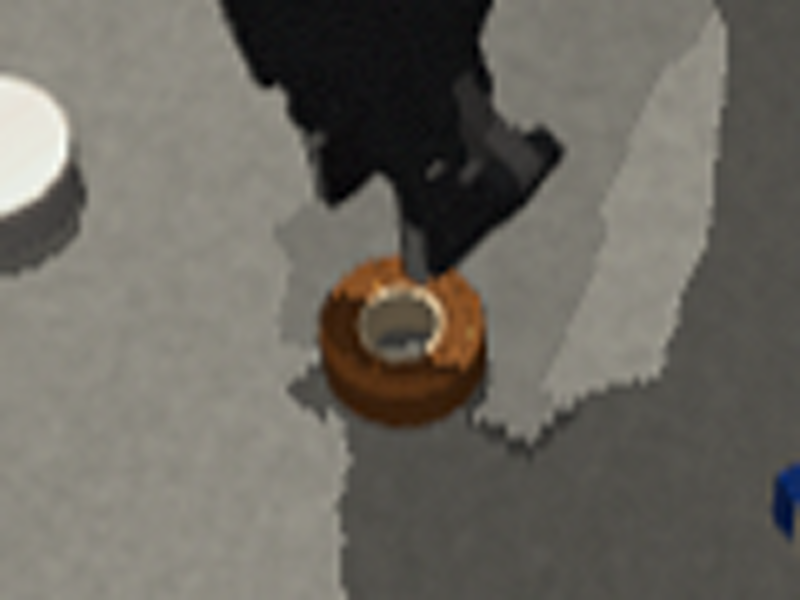

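Request:
jog_arm --pt "0 0 0.04" --pt "0.05 0.007 0.04" --pt "0.1 0.014 0.04" --pt "0.15 0.021 0.04" --pt "0.1685 0.023 0.04" --pt "0.1685 0.023 0.04" --pt "0.1685 0.023 0.04" --spin '[0, 0, 0, 0, 0, 0, 0]' --gripper 0.0

```text
time: 6.02
position: [0.6174, 0.0112, 0.1027]
eef_rot: [119.4, 89.8, -173.6]
force: [0.6, -0.6, -0.3]
opening: -0.002
```

```bash
python3 - <<'E'
from h import *
p=robot.observe()["position"];print(p)
im=[]
for n in("scene","top"):
    c=robot.read_camera(n); u,v=proj(c,[p])[0].astype(int); print(n,u,v,proj(c,[p])[0])
    q=cv2.resize(c["image"][v-40:v+40,u-40:u+40],(400,400),interpolation=2)
    for dz in (0,.01,.02,.03):
        e=tuple(((proj(c,[p+[0,0,dz]])[0]-[u-40,v-40])*5).astype(int).tolist()); cv2.circle(q,e,3,(0,255-60*int(dz*100),255),-1)
    im.append(q)
cv2.imwrite("pics/c5.png",np.hstack(im))
E
```

```text
[0.61744066 0.01116409 0.10271839]
scene 228 249 [228.38545592 249.92512651]
top 293 140 [293.38843813 140.53959911]
```

View pics/c5.png

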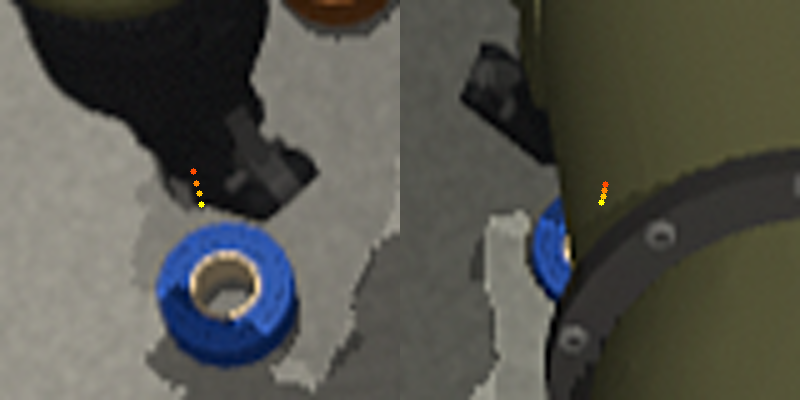

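```bash
python3 - <<'E'
from h import *
p=robot.observe()["position"]
c=robot.read_camera("scene"); u,v=proj(c,[p])[0].astype(int)
a=c["image"][v-40:v+20,u-40:u+40]
a=(255*(a/255.)**0.45).astype(np.uint8)
q=cv2.resize(a,(800,600),interpolation=2)
for dz in (0,.01,.02,.03):
    e=tuple(((proj(c,[p+[0,0,dz]])[0]-[u-40,v-40])*10).astype(int).tolist()); cv2.circle(q,e,3,(0,255-60*int(dz*100),255),-1)
cv2.imwrite("pics/c6.png",q)
E
```

```text
(no output)
```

View pics/c6.png

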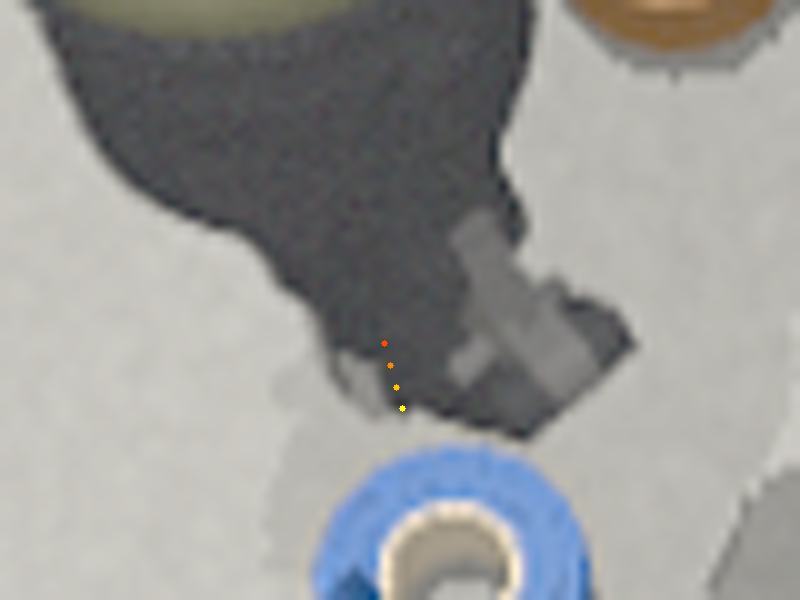

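The pictures suggest that the fingertips sit higher than the reported TCP by more than I assumed, so they passed above the roll and did not move it. I'm opening over the large blue roll and going lower, in steps, watching the force.

Request:
jog_arm --pt "0 0 0" --pt "0 0 0" --pt "0 0 0" --pt "0 0 0" --pt "0 0 -0.04" --pt "0 0 -0.07" --pt "0 0 -0.07" --pt "0 0 -0.07" --spin '[0, 0, 0, 0, 0, 0, 0, 0]' --gripper 0.0854

```text
time: 7.18
position: [0.6197, 0.0114, 0.0348]
eef_rot: [-68.4, 89.9, -1.3]
force: [-0.4, -0.5, 0.2]
opening: 0.999
```

```bash
python3 - <<'E'
from h import *
p=robot.observe()["position"];print(p)
c=robot.read_camera("scene"); u,v=proj(c,[p])[0].astype(int)
a=c["image"][v-40:v+20,u-40:u+40]
a=(255*(a/255.)**0.45).astype(np.uint8)
q=cv2.resize(a,(800,600),interpolation=2)
R=np.array([.39,.921,0]);P=np.array([.921,-.39,0])
for s in(-.0427,.0427):
  for dz in (0,.01,.02,.03):
    e=tuple(((proj(c,[p+s*R+.011*P+[0,0,dz]])[0]-[u-40,v-40])*10).astype(int).tolist()); cv2.circle(q,e,3,(0,255-60*int(dz*100),255),-1)
cv2.imwrite("pics/c7.png",q)
E
```

```text
[0.6196884  0.01141583 0.03476582]
```

View pics/c7.png

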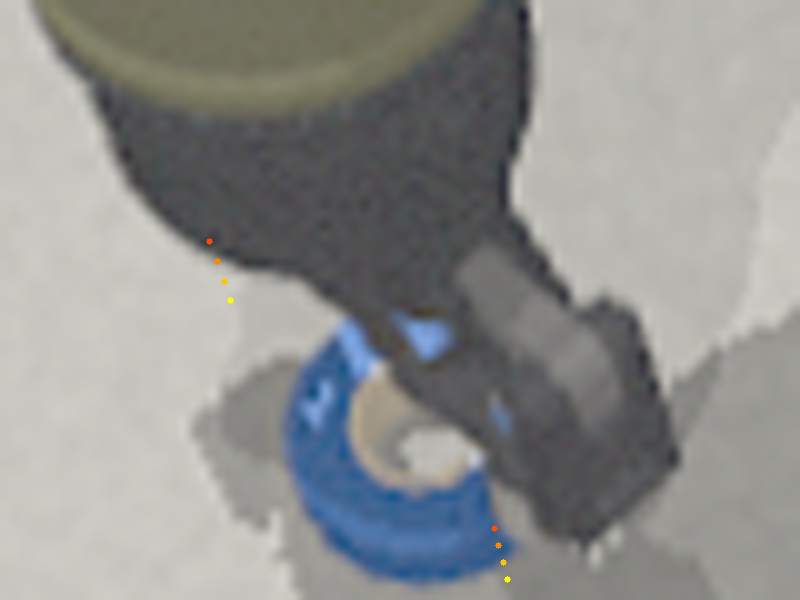

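Request:
jog_arm --pt "-0.001 0 -0.02" --pt "-0.001 0 -0.032" --pt "-0.001 0 -0.032" --pt "-0.001 0 -0.036" --pt "-0.001 0 -0.038" --pt "-0.001 0 -0.038" --spin '[0, 0, 0, 0, 0, 0]'

```text
time: 7.98
position: [0.618, 0.0114, -0.0041]
eef_rot: [-87.0, 90.0, -20.0]
force: [0.1, 0.5, -0.2]
opening: 1.002
```

Request:
jog_arm --pt "0 0 0" --pt "0 0 0" --pt "0 0 0" --pt "0 0 0" --pt "0 0 0" --spin '[0, 0, 0, 0, 0]' --gripper 0.05

```text
time: 8.6
position: [0.6181, 0.0114, -0.0028]
eef_rot: [-72.2, 89.9, -5.1]
force: [-3.5, 0.6, 11.5]
opening: 0.619
```

```bash
cat >> h.py <<'E'
def zoom(name,out,p=None,g=.5):
    p=robot.observe()["position"] if p is None else np.array(p)
    c=robot.read_camera(name); u,v=proj(c,[p])[0].astype(int); v=max(v,40);u=max(u,40)
    a=(255*(c["image"][v-40:v+20,u-40:u+40]/255.)**g).astype(np.uint8)
    cv2.imwrite(out,cv2.resize(a,(800,600),interpolation=2)); return c
E
python3 - <<'E'
from h import *
zoom("scene","pics/c8.png"); o=robot.observe();print(o["position"],o["force"],o["opening"])
E
```

```text
[ 0.61810066  0.01134743 -0.0028262 ] [-3.19493218 -0.90526718 11.84329227] 0.6240591331269649
```

View pics/c8.png

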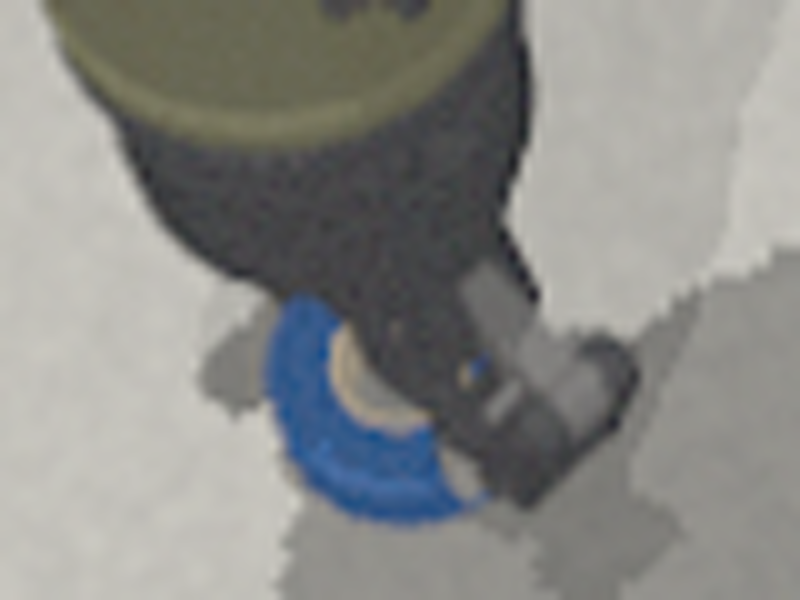

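Request:
jog_arm --pt "0 0 0.003" --pt "0 0 0.003" --pt "0 0 0.003" --spin '[0, 0, 0]' --gripper 0.045

```text
time: 9.02
position: [0.6179, 0.0115, -0.0015]
eef_rot: [117.6, 90.0, -175.4]
force: [0.1, -0.6, -0.2]
opening: 0.618
```

```bash
python3 - <<'E'
from h import *
zoom("scene","pics/c9.png",g=.4); o=robot.observe();print(o["position"],o["force"],o["opening"])
E
```

```text
[ 0.61780035  0.01144901 -0.00152392] [0.00866041 1.14259796 0.26612512] 0.6129514237694826
```

View pics/c9.png

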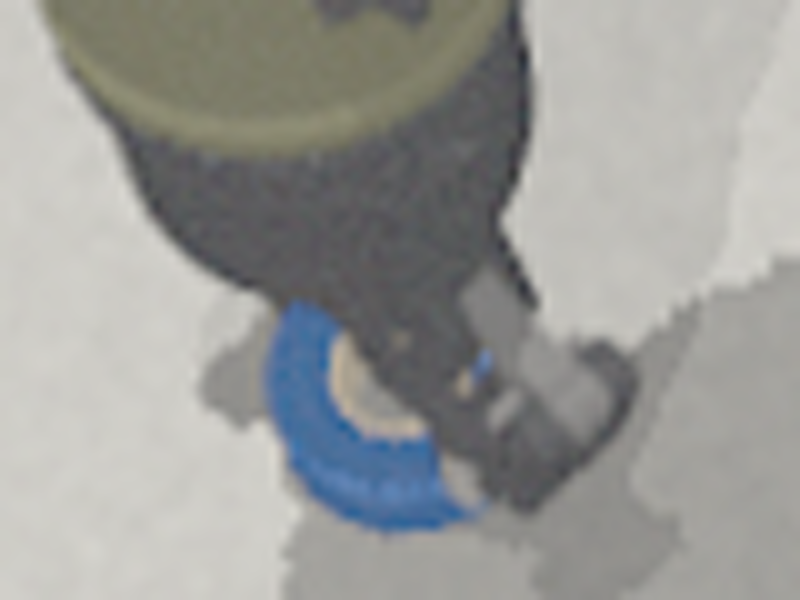

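Request:
jog_arm --pt "0 0 0" --pt "0 0 0" --pt "0 0 0" --pt "0 0 0" --pt "0 0 -0.006" --pt "0 0 -0.01" --pt "0 0 -0.01" --spin '[0, 0, 0, 0, 0, 0, 0]' --gripper 0.0854

```text
time: 9.95
position: [0.6176, 0.0114, -0.0118]
eef_rot: [115.7, 89.9, -177.3]
force: [-0.4, 0.9, 0.6]
opening: 1.002
```

```bash
python3 - <<'E'
from h import *
c=zoom("scene","pics/c10.png",g=.4); o=robot.observe();print(o["position"],o["force"],o["opening"])
print([np.round(fit(c,k,.012),4) for k in blobs(c,"blue")])
E
```

```text
[ 0.61774323  0.01144413 -0.0115704 ] [-1.53668522  0.15925374 -0.74884259] 0.9993427864021398
[array([0.5938, 0.1679, 0.0897]), array([0.6261, 0.0089, 0.0599]), array([0.4557, 0.1814, 0.0855]), array([0.4327, 0.1568, 0.0845]), array([ 0.4472, -0.3008,  0.0593]), array([ 0.0527, -0.8937,  0.2036]), array([ 0.042 , -1.0414,  0.1892])]
```

View pics/c10.png

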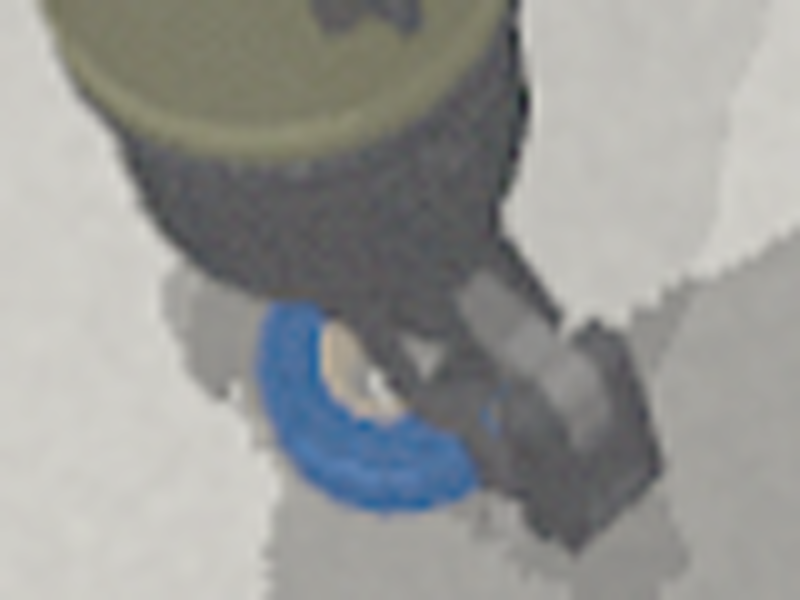

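Request:
jog_arm --pt "0 0 0" --pt "0 0 0" --pt "0 0 0" --spin '[0, 0, 0]' --gripper 0.065

```text
time: 10.38
position: [0.618, 0.0115, -0.0111]
eef_rot: [-73.7, 90.0, -6.6]
force: [-0.3, 0.7, -0.7]
opening: 0.763
```

Request:
jog_arm --pt "0 0 0" --pt "0 0 0" --spin '[0, 0]' --gripper 0.056

```text
time: 10.62
position: [0.6181, 0.0114, -0.0106]
eef_rot: [-73.3, 90.0, -6.3]
force: [-1.4, -0.4, 4.9]
opening: 0.664
```

Request:
jog_arm --pt "0 0 0" --pt "0 0 0" --pt "0 0 0" --spin '[0, 0, 0]' --gripper 0.05

```text
time: 11.0
position: [0.6181, 0.0114, -0.0102]
eef_rot: [-73.4, 90.0, -6.4]
force: [-2.2, 0.9, 7.9]
opening: 0.646
```

```bash
python3 - <<'E'
from h import *
c=zoom("scene","pics/c11.png",g=.4); o=robot.observe();print(o["position"],o["force"],o["opening"])
E
```

```text
[ 0.61814357  0.01139768 -0.01019021] [-1.98947853  0.15899485  7.52232137] 0.6437631355989991
```

View pics/c11.png

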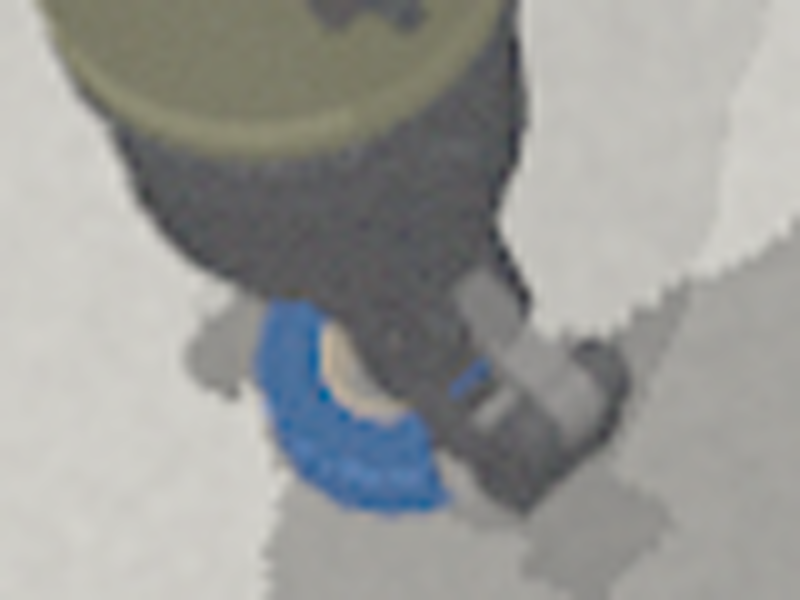

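Request:
jog_arm --pt "0 0 0.01" --pt "0 0 0.04" --pt "0 0 0.08" --pt "0 0 0.1" --pt "0 0 0.1" --pt "0 0 0.1" --spin '[0, 0, 0, 0, 0, 0]'

```text
time: 11.8
position: [0.6173, 0.0115, 0.088]
eef_rot: [114.7, 89.9, -178.2]
force: [-0.7, 0.3, 0.2]
opening: 0.643
```

```bash
python3 - <<'E'
from h import *
c=zoom("scene","pics/c12.png",g=.5); o=robot.observe();print(o["position"],o["force"],o["opening"])
E
```

```text
[0.61712275 0.01147507 0.08760168] [-0.53460538  1.06908215 -0.88630029] 0.6477352405081864
```

View pics/c12.png

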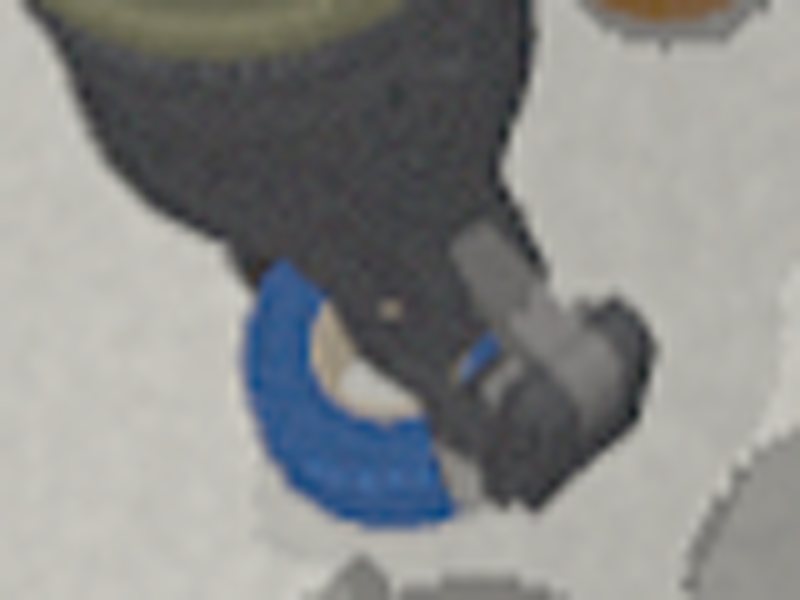

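Roll held level with the hole visible at about (380,370) in the crop. Carrying it over to the blue post.

Request:
jog_arm --pt "-0.007 0.04 0" --pt "-0.015 0.09 0" --pt "-0.022 0.135 0" --pt "-0.0255 0.156 0" --pt "-0.0255 0.156 0" --pt "-0.0255 0.156 0" --spin '[0, 0, 0, 0, 0, 0]'

```text
time: 12.6
position: [0.5928, 0.1649, 0.0883]
eef_rot: [-168.7, 89.9, -101.8]
force: [0.7, -0.2, -0.1]
opening: 0.65
```

```bash
python3 - <<'E'
from h import *
c=zoom("scene","pics/c13.png",g=.5); o=robot.observe();print(o["position"],o["force"],o["opening"])
zoom("top","pics/c13t.png",g=.5)
E
```

```text
[0.59292027 0.16465871 0.08847825] [-0.70905049 -0.72861394 -0.57116864] 0.645934475876722
```

View pics/c13.png

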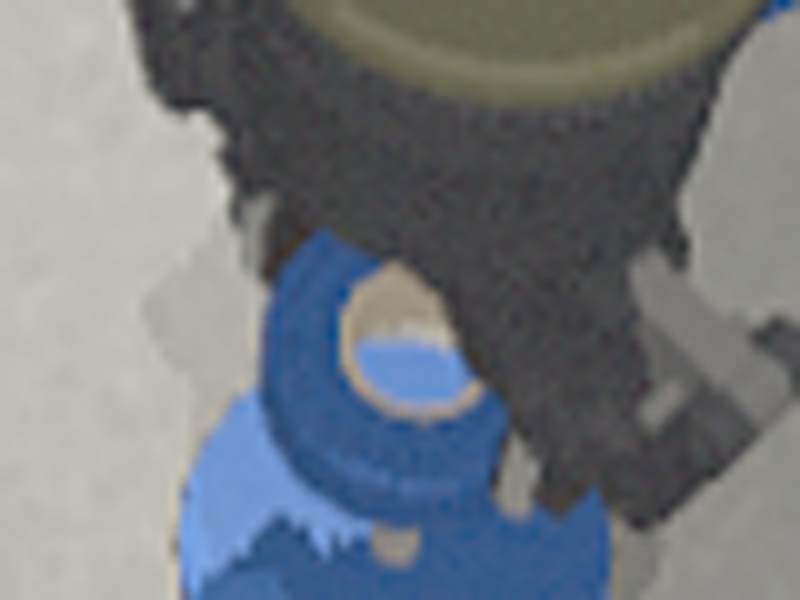

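View pics/c13t.png

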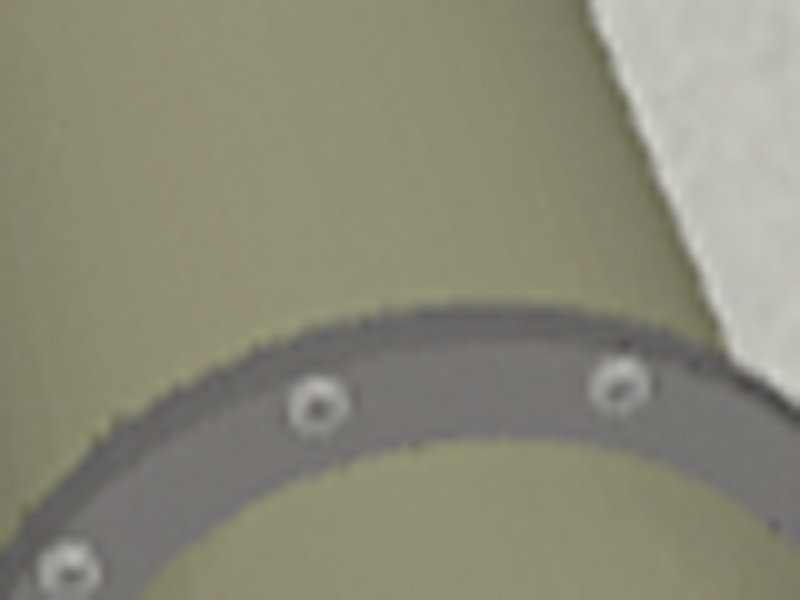

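```bash
python3 - <<'E'
from h import *
c=robot.read_camera("scene"); p=robot.observe()["position"]; u,v=proj(c,[[.59292027,.16465871,.08847825]])[0].astype(int)
f=lambda x,y,z: ray(c,[[u-40+x/10,v-40+y/10]],z)[0].round(4)
print(p,"roll hole centre",f(412,340,.1225),"post tip",f(398,537,.064))
print("exp px tcp->hole top",(proj(c,[[p[0],p[1],.1225]])[0]-[u-40,v-40])*10)
E
```

```text
[0.59294033 0.16517863 0.08870801] roll hole centre [0.5942 0.1649 0.1225] post tip [0.6099 0.172  0.064 ]
exp px tcp->hole top [415.83613041 334.70733102]
```

Request:
jog_arm --pt "-0.001 0.002 0" --pt "-0.001 0.002 -0.03" --pt "-0.001 0.002 -0.06" --pt "-0.001 0.002 -0.08" --pt "-0.001 0.002 -0.08" --pt "-0.001 0.002 -0.08" --spin '[0, 0, 0, 0, 0, 0]'

```text
time: 13.5
position: [0.5921, 0.1694, 0.0096]
eef_rot: [-53.7, 89.9, 13.3]
force: [-0.2, 0.4, -1.7]
opening: 0.648
```

```bash
python3 - <<'E'
from h import *
c=zoom("scene","pics/c14.png",g=.5); o=robot.observe();print(o["position"],o["force"],o["opening"])
E
```

```text
[0.59225164 0.16953639 0.00988142] [-0.66678822  0.70709706  0.28035095] 0.6482636927290245
```

View pics/c14.png

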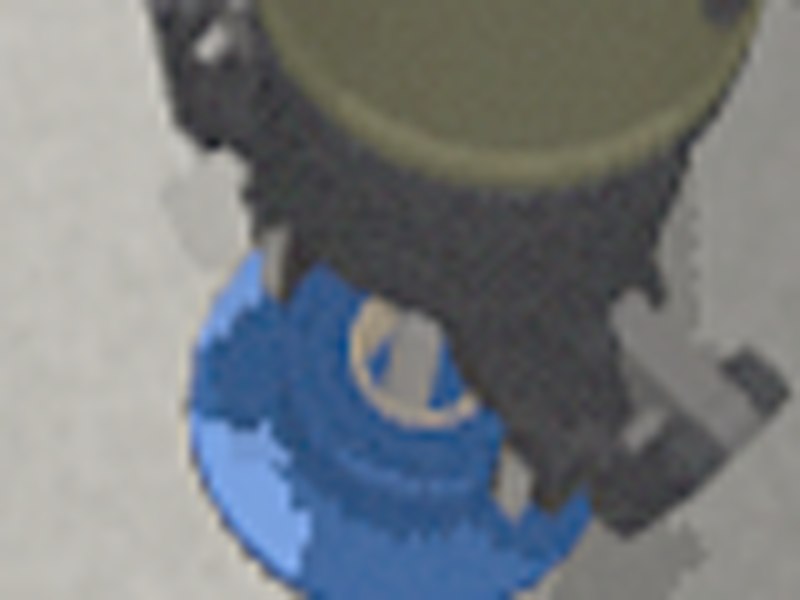

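Request:
jog_arm --pt "0 -0.001 -0.006" --pt "0 -0.001 -0.01" --pt "0 -0.001 -0.01" --pt "0 -0.001 -0.01" --spin '[0, 0, 0, 0]'

```text
time: 14.05
position: [0.5915, 0.1685, -0.0012]
eef_rot: [-136.1, 90.0, -69.1]
force: [-1.1, -0.4, -0.8]
opening: 0.643
```

Request:
jog_arm --pt "0 0 0" --pt "0 0 0" --pt "0 0 0" --pt "0 0 0" --pt "0 0 0.04" --pt "0 0 0.09" --pt "0 0 0.13" --pt "0 0 0.13" --spin '[0, 0, 0, 0, 0, 0, 0, 0]' --gripper 0.0854

```text
time: 15.05
position: [0.5936, 0.169, 0.1325]
eef_rot: [-49.9, 89.6, 17.2]
force: [0.1, 0.7, -0.9]
opening: 1.005
```

```bash
python3 - <<'E'
from h import *
c=zoom("scene","pics/c15.png",p=[.5916,.1676,.03],g=.6); o=robot.observe();print(o["position"],o["force"],o["opening"])
print(core(c,"blue",(.59,.168),.032))
E
```

```text
[0.59226601 0.16868615 0.13029152] [-1.07771181  0.09586049 -0.07217115] 1.0020659978077506
[(0.5915, 0.1687, array([32.1, 34.8]))]
```

View pics/c15.png

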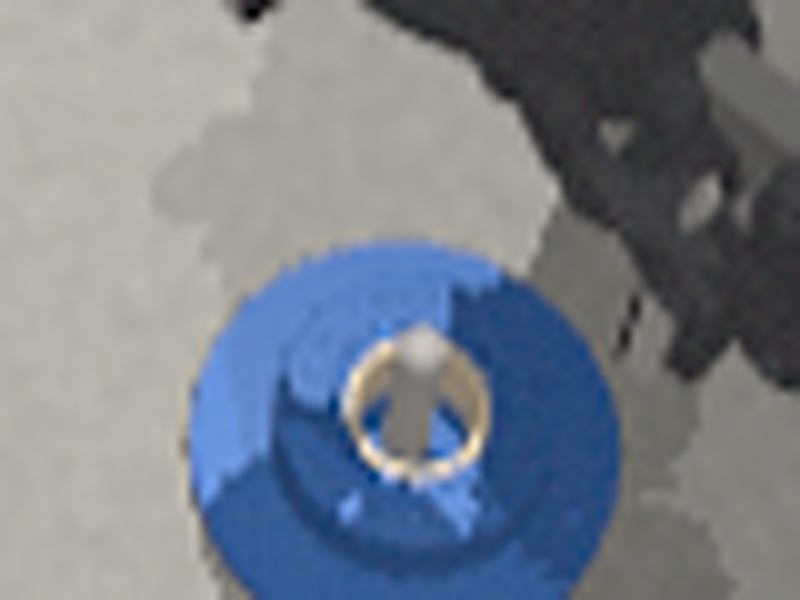

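The large blue roll is seated flat, its core ring (at (415,410) in the crop) around the post. Next is the large brown roll, so I'm rechecking its position.

```bash
python3 - <<'E'
from h import *
for n in("scene","top"):
    c=robot.read_camera(n); print(n,core(c,"brown",(.45,-.012),.024),[np.round(fit(c,k,.012),4) for k in blobs(c,"brown") if cv2.contourArea(k)<800])
p=robot.observe()["position"];print(p,np.array([.4506,-.0119,0])-p)
E
```

```text
scene [(0.4505, -0.0121, array([31.2, 34.7]))] [array([0.5922, 0.3447, 0.0812]), array([0.5721, 0.3085, 0.0768]), array([ 0.5915, -0.1581,  0.0545]), array([ 0.4495, -0.0108,  0.0684])]
top [(0.4506, -0.0117, array([32. , 33.5]))] [array([ 0.0747, -0.5459,  0.1312]), array([ 0.4515, -0.012 ,  0.0593]), array([ 0.5933, -0.1604,  0.0465])]
[0.59079051 0.1682714  0.12792501] [-0.14019051 -0.1801714  -0.12792501]
```

Request:
jog_arm --pt "-0.025 -0.035 0" --pt "-0.06 -0.08 0" --pt "-0.1 -0.125 0" --pt "-0.13 -0.165 0" --pt "-0.141 -0.18 0" --pt "-0.141 -0.18 -0.04" --pt "-0.141 -0.18 -0.08" --pt "-0.141 -0.18 -0.09" --pt "-0.141 -0.18 -0.09" --pt "-0.141 -0.18 -0.09" --spin '[0, 0, 0, 0, 0, 0, 0, 0, 0, 0]'

```text
time: 16.45
position: [0.4513, -0.0114, 0.0397]
eef_rot: [-66.1, 89.9, 1.0]
force: [-0.5, -0.0, 0.0]
opening: 1.001
```

```bash
python3 - <<'E'
from h import *
for i in range(2):robot.read_camera("top")
p=robot.observe()["position"];print(p,np.array([.4506,-.0119,-.011])-p)
E
```

```text
[ 0.45128839 -0.01146148  0.03980537] [-0.00068839 -0.00043852 -0.05080537]
```

Request:
jog_arm --pt "-0.001 0 -0.025" --pt "-0.001 0 -0.045" --pt "-0.001 0 -0.051" --pt "-0.001 0 -0.051" --pt "-0.001 0 -0.051" --spin '[0, 0, 0, 0, 0]'

```text
time: 17.18
position: [0.45, -0.0116, -0.0115]
eef_rot: [-68.6, 89.9, -1.6]
force: [0.1, -0.2, 0.4]
opening: 1.0
```

Request:
jog_arm --pt "0 0 0" --pt "0 0 0" --pt "0 0 0" --pt "0 0 0" --pt "0 0 0" --spin '[0, 0, 0, 0, 0]' --gripper 0.05

```text
time: 17.8
position: [0.4498, -0.0116, -0.0113]
eef_rot: [-64.1, 89.9, 2.9]
force: [-1.7, 0.5, 12.1]
opening: 0.644
```

Request:
jog_arm --pt "0 0 0.01" --pt "0 0 0.05" --pt "0 0 0.1" --pt "0 0.04 0.1" --pt "0.003 0.095 0.1" --pt "0.005 0.15 0.1" --pt "0.007 0.21 0.1" --pt "0.01 0.265 0.1" --pt "0.0105 0.3 0.1" --pt "0.0105 0.314 0.1" --pt "0.0105 0.314 0.1" --pt "0.0105 0.314 0.1" --spin '[0, 0, 0, 0, 0, 0, 0, 0, 0, 0, 0, 0]'

```text
time: 19.3
position: [0.4603, 0.3002, 0.0878]
eef_rot: [-165.4, 89.9, -98.5]
force: [0.5, -0.4, -0.2]
opening: 0.642
```

```bash
python3 - <<'E'
from h import *
c=zoom("scene","pics/c16.png",g=.5); o=robot.observe();print(o["position"],o["force"],o["opening"])
print((np.array([.4605,.3026,-.002])-o["position"]).round(4))
E
```

```text
[0.46034501 0.30021819 0.08787987] [ 0.08977959  0.34590134 -0.39621566] 0.6385421623978794
[ 0.0002  0.0024 -0.0899]
```

View pics/c16.png

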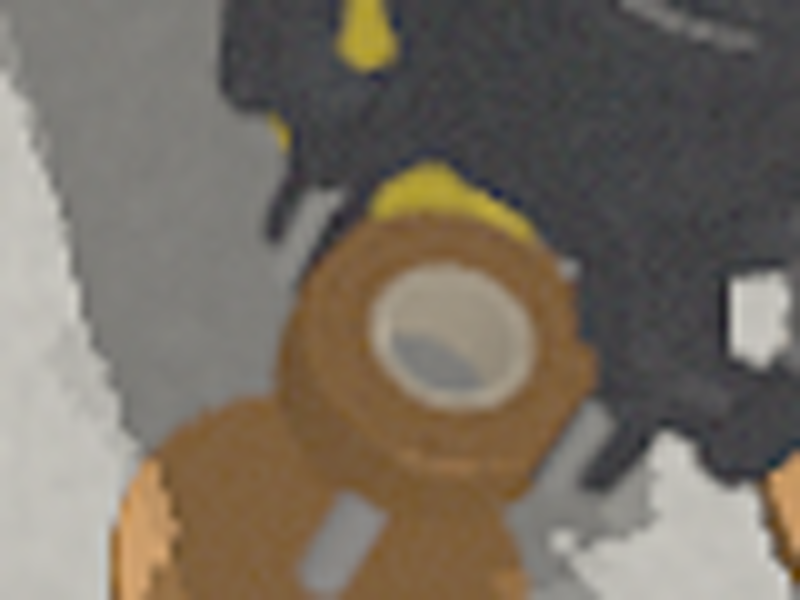

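```bash
python3 - <<'E'
from h import *
c=robot.read_camera("scene"); p=robot.observe()["position"]; u,v=proj(c,[[.46034501,.30021819,.08787987]])[0].astype(int)
f=lambda x,y,z: ray(c,[[u-40+x/10,v-40+y/10]],z)[0].round(4)
print(p,"hole ctr",f(453,336,.1225), "exp px",((proj(c,[[p[0],p[1],.1225],[.4605,.3026,.066],[.4605,.3026,.008]])-[u-40,v-40])*10).round())
for x,y in((370,325),(537,345),(455,262),(450,410)):print(f(x,y,.1225))
E
```

```text
[0.4603479  0.30046601 0.08792006] hole ctr [0.4616 0.3014 0.1225] exp px [[450. 329.]
 [385. 458.]
 [316. 572.]]
[0.4653 0.2861 0.1225]
[0.4575 0.3167 0.1225]
[0.4458 0.298  0.1225]
[0.4772 0.3045 0.1225]
```

Hole is within 1–2 mm of the TCP axis and circular (~32 mm), so the roll is level. Lowering it over the post.

Request:
jog_arm --pt "0 0.001 0" --pt "0 0.001 -0.03" --pt "0 0.001 -0.06" --pt "0 0.001 -0.08" --pt "0 0.001 -0.08" --pt "0 0.001 -0.08" --spin '[0, 0, 0, 0, 0, 0]'

```text
time: 20.15
position: [0.4605, 0.3035, 0.0085]
eef_rot: [-36.9, 90.0, 30.1]
force: [0.4, -0.2, -0.0]
opening: 0.641
```

Request:
jog_arm --pt "0 0 -0.005" --pt "0 0 -0.009" --pt "0 0 -0.009" --spin '[0, 0, 0]'

```text
time: 20.52
position: [0.4598, 0.3034, -0.0014]
eef_rot: [152.2, 90.0, -140.8]
force: [0.2, -0.3, -0.8]
opening: 0.643
```

```bash
python3 - <<'E'
from h import *
c=zoom("scene","pics/c17.png",g=.5); o=robot.observe();print(o["position"],o["force"],o["opening"])
E
```

```text
[ 0.45993447  0.30344046 -0.00122365] [-0.09424552  0.0676378  -0.52054518] 0.6394485784389403
```

View pics/c17.png

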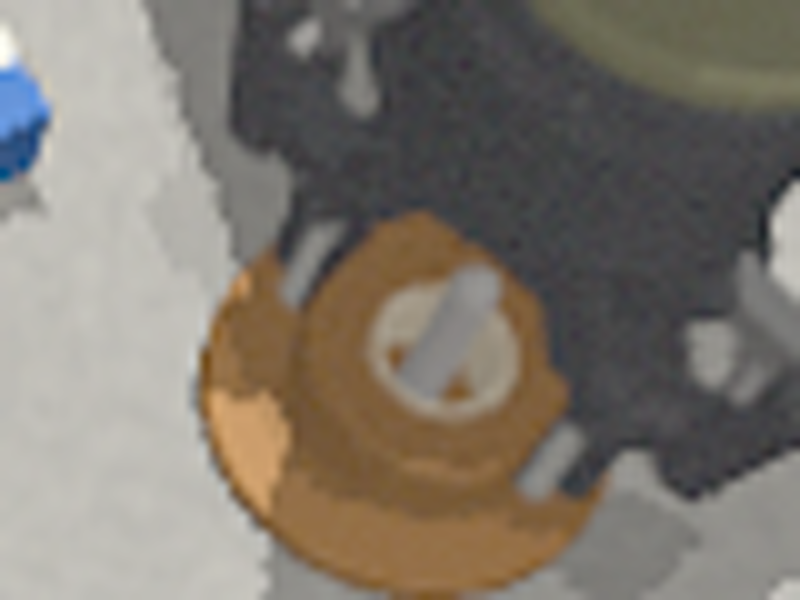

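Post at (440,330) stands in the hole. Releasing.

Request:
jog_arm --pt "0 0 0" --pt "0 0 0" --pt "0 0 0" --pt "0 0 0" --pt "0 0 0.04" --pt "0 0 0.09" --pt "0 0 0.12" --pt "0.013 -0.045 0.13" --pt "0.028 -0.1 0.13" --spin '[0, 0, 0, 0, 0, 0, 0, 0, 0]' --gripper 0.0854

```text
time: 21.7
position: [0.4886, 0.2039, 0.13]
eef_rot: [-34.4, 89.8, 32.8]
force: [1.0, 0.6, 0.1]
opening: 1.003
```

Request:
jog_arm --pt "0.015 -0.05 0" --pt "0.03 -0.105 0" --pt "0.045 -0.16 0" --pt "0.06 -0.215 0" --pt "0.075 -0.27 0" --pt "0.09 -0.32 0" --pt "0.1 -0.35 0" --pt "0.105 -0.362 0" --pt "0.105 -0.362 -0.04" --pt "0.105 -0.362 -0.08" --pt "0.105 -0.362 -0.08" --spin '[0, 0, 0, 0, 0, 0, 0, 0, 0, 0, 0]'

```text
time: 23.08
position: [0.5907, -0.1563, 0.0462]
eef_rot: [91.8, 89.6, 159.0]
force: [0.2, 0.5, 0.5]
opening: 1.001
```

```bash
python3 - <<'E'
from h import *
a=robot.read_camera("scene"); cv2.imwrite("pics/s18.png",a["image"])
print("brown large on stand",core(a,"brown",(.46,.303),.032)); 
robot.read_camera("top")
p=robot.observe()["position"];print(p,np.array([.593,-.1587,-.011])-p)
E
```

```text
brown large on stand [(0.4583, 0.3043, array([29.8, 39.9]))]
[ 0.59340103 -0.15762229  0.04961041] [-0.00040103 -0.00107771 -0.06061041]
```

View pics/s18.png

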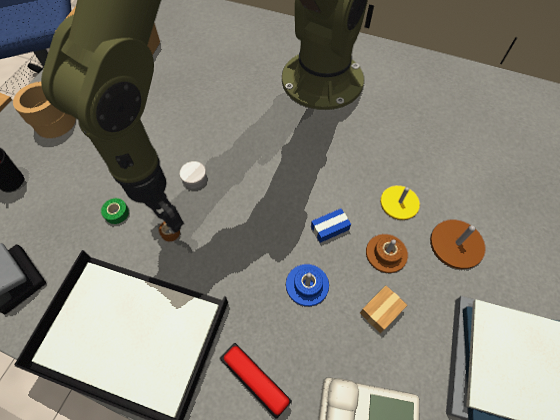

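Both large rolls are on, at (387,251) and (308,283), and the gripper is over the small brown roll at (169,230).

Request:
jog_arm --pt "-0.0005 -0.001 -0.03" --pt "-0.0005 -0.001 -0.05" --pt "-0.0005 -0.001 -0.058" --pt "-0.0005 -0.001 -0.058" --pt "-0.0005 -0.001 -0.058" --spin '[0, 0, 0, 0, 0]'

```text
time: 23.8
position: [0.5934, -0.1597, -0.0079]
eef_rot: [-80.9, 89.9, -13.9]
force: [0.7, 0.0, 0.7]
opening: 1.0
```

Request:
jog_arm --pt "0 0 0" --pt "0 0 0" --pt "0 0 0" --pt "0 0 0" --spin '[0, 0, 0, 0]' --gripper 0.044

```text
time: 24.3
position: [0.5926, -0.1596, -0.0088]
eef_rot: [-84.2, 90.0, -17.1]
force: [-0.7, 0.4, 4.1]
opening: 0.518
```

Request:
jog_arm --pt "0 0 0" --pt "0 0 0" --pt "0 0 0" --spin '[0, 0, 0]' --gripper 0.034

```text
time: 24.68
position: [0.5927, -0.1596, -0.0083]
eef_rot: [-78.3, 90.0, -11.2]
force: [-2.6, 0.9, 10.2]
opening: 0.479
```

Request:
jog_arm --pt "0 0 0.01" --pt "0 0 0.05" --pt "0 0 0.1" --pt "-0.013 0.045 0.11" --pt "-0.028 0.1 0.11" --pt "-0.043 0.155 0.11" --pt "-0.058 0.21 0.11" --pt "-0.073 0.265 0.11" --pt "-0.088 0.32 0.11" --pt "-0.103 0.37 0.11" --pt "-0.118 0.415 0.11" --pt "-0.132 0.462 0.11" --spin '[0, 0, 0, 0, 0, 0, 0, 0, 0, 0, 0, 0]'

```text
time: 26.18
position: [0.4599, 0.3038, 0.1011]
eef_rot: [-80.2, 90.0, -13.2]
force: [1.3, -0.7, -0.1]
opening: 0.479
```

Request:
jog_arm --pt "0 0 0" --pt "0 0 0" --pt "0 0 0" --spin '[0, 0, 0]'

```text
time: 26.55
position: [0.4611, 0.3009, 0.1009]
eef_rot: [-144.3, 90.0, -77.4]
force: [-0.1, -0.3, -1.2]
opening: 0.482
```

```bash
python3 - <<'E'
from h import *
c=zoom("scene","pics/c19.png",g=.5); o=robot.observe();p=o["position"];print(p,o["force"],o["opening"])
u,v=proj(c,[p])[0].astype(int)
print("exp px hole top",((proj(c,[[p[0],p[1],p[2]+.0325]])-[u-40,v-40])*10).round(), np.array([.4605,.3026,.032-.0083])-p)
E
```

```text
[0.46113379 0.30095257 0.10090967] [-0.15187953 -0.13420384 -1.16425191] 0.47859498011249285
exp px hole top [[447. 327.]] [-0.00063379  0.00164743 -0.07720967]
```

View pics/c19.png

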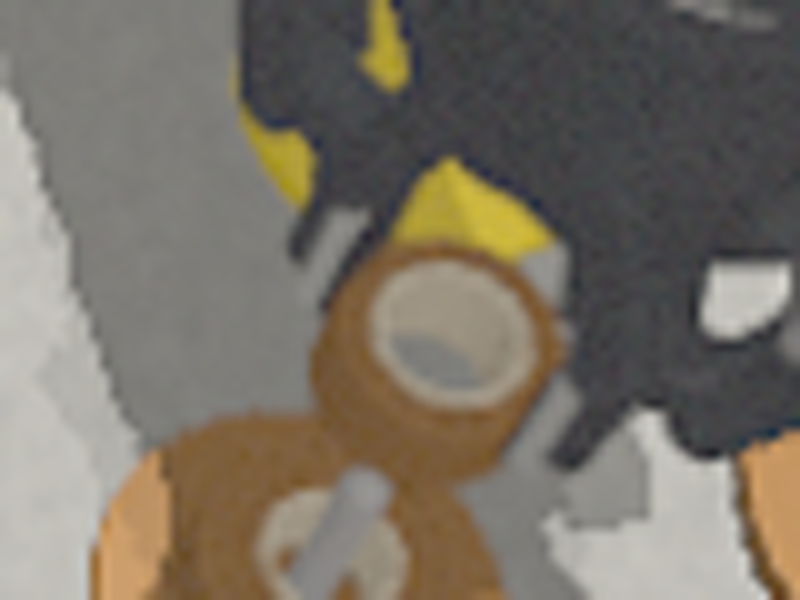

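Request:
jog_arm --pt "0 0.001 0" --pt "0 0.001 -0.03" --pt "0 0.001 -0.055" --pt "0 0.001 -0.065" --pt "0 0.001 -0.072" --pt "0 0.001 -0.076" --pt "0 0.001 -0.076" --pt "0 0.001 -0.076" --spin '[0, 0, 0, 0, 0, 0, 0, 0]'

```text
time: 27.6
position: [0.4608, 0.3037, 0.0253]
eef_rot: [-32.1, 90.0, 34.9]
force: [1.1, -0.2, -0.4]
opening: 0.479
```

```bash
python3 - <<'E'
from h import *
c=zoom("scene","pics/c20.png",g=.5); o=robot.observe();print(o["position"],o["force"],o["opening"])
E
```

```text
[0.46073089 0.30364456 0.02526151] [-0.39894503 -0.44270741 -1.14354354] 0.48528991950674666
```

View pics/c20.png

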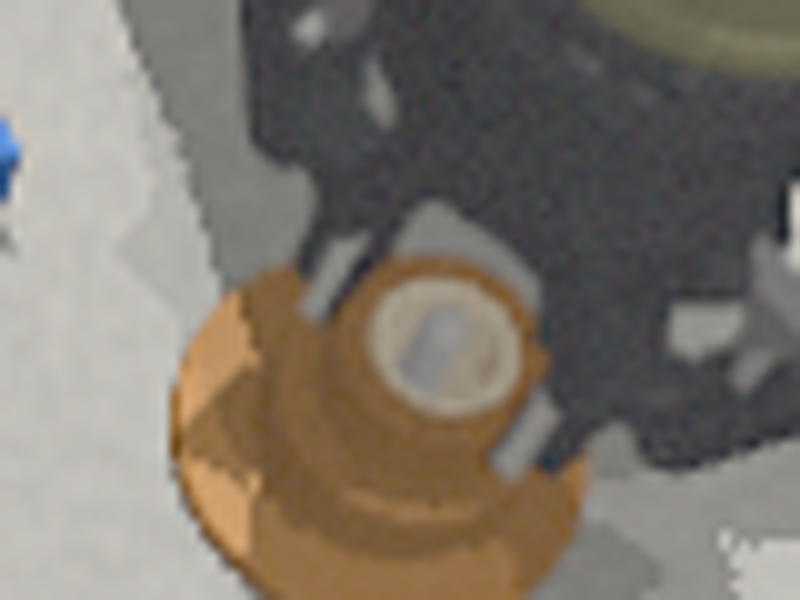

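Request:
jog_arm --pt "0 0 0" --pt "0 0 0" --pt "0 0 0" --pt "0 0 0" --pt "0 0 0.03" --pt "0 0 0.07" --pt "0 0 0.1" --pt "0 -0.04 0.11" --pt "-0.001 -0.1 0.11" --pt "-0.002 -0.15 0.11" --spin '[0, 0, 0, 0, 0, 0, 0, 0, 0, 0]' --gripper 0.0854

```text
time: 28.9
position: [0.4583, 0.1514, 0.1351]
eef_rot: [-88.0, 90.0, -21.0]
force: [1.8, 0.4, -0.1]
opening: 1.0
```

Request:
jog_arm --pt "-0.001 -0.055 0" --pt "-0.002 -0.11 0" --pt "-0.004 -0.165 0" --pt "-0.005 -0.22 0" --pt "-0.006 -0.275 0" --pt "-0.007 -0.33 0" --pt "-0.009 -0.38 0" --pt "-0.01 -0.42 0" --pt "-0.011 -0.445 0" --pt "-0.011 -0.454 0" --pt "-0.011 -0.454 -0.04" --pt "-0.011 -0.454 -0.06" --spin '[0, 0, 0, 0, 0, 0, 0, 0, 0, 0, 0, 0]'

```text
time: 30.4
position: [0.4471, -0.2989, 0.0733]
eef_rot: [60.9, 89.9, 128.0]
force: [-0.1, -0.6, -0.5]
opening: 1.0
```

```bash
python3 - <<'E'
from h import *
for i in range(3): robot.read_camera("top")
a=robot.read_camera("scene"); cv2.imwrite("pics/s21.png",a["image"])
zoom("scene","pics/c21.png",p=[.4605,.3026,.03],g=.6)
p=robot.observe()["position"];print(p,np.array([.4477,-.3007,-.008])-p)
E
```

```text
[ 0.44809275 -0.30024104  0.07556609] [-0.00039275 -0.00045896 -0.08356609]
```

View pics/s21.png

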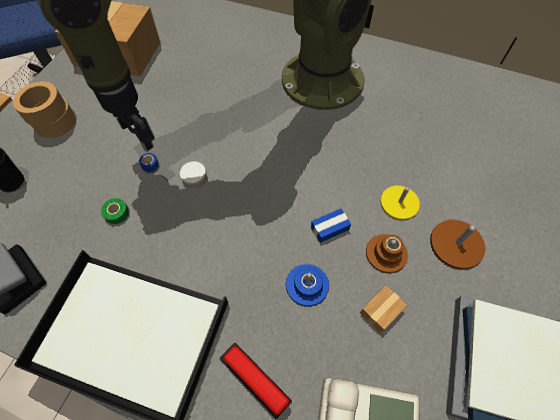

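View pics/c21.png

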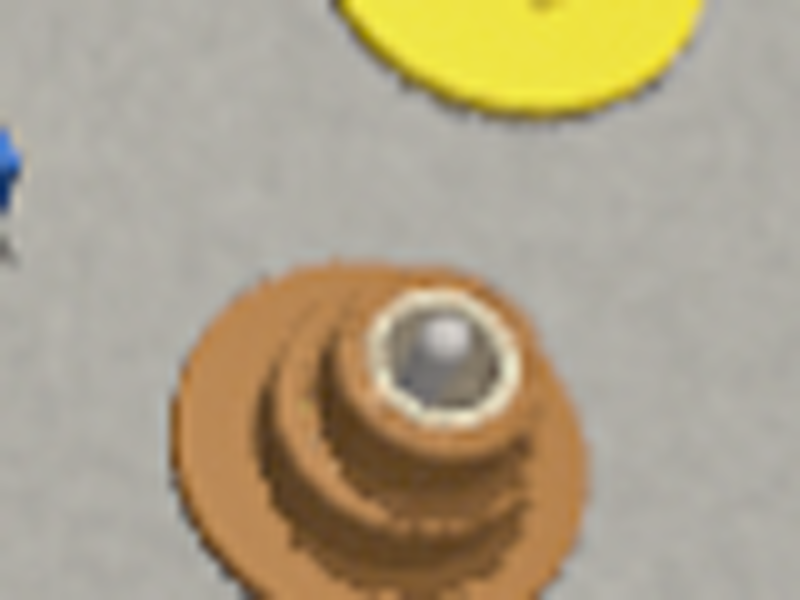

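The brown stack is done: post tip at (445,335) inside the small roll's core, everything flat. The gripper is now over the small blue roll at (148,162), so I'm descending.

Request:
jog_arm --pt "-0.0005 -0.0005 -0.04" --pt "-0.0005 -0.0005 -0.07" --pt "-0.0005 -0.0005 -0.083" --pt "-0.0005 -0.0005 -0.083" --pt "-0.0005 -0.0005 -0.083" --spin '[0, 0, 0, 0, 0]'

```text
time: 31.28
position: [0.4478, -0.3016, -0.007]
eef_rot: [-100.7, 89.9, -33.6]
force: [-0.2, -0.1, 0.6]
opening: 1.001
```

Request:
jog_arm --pt "0 0 0" --pt "0 0 0" --pt "0 0 0" --pt "0 0 0" --spin '[0, 0, 0, 0]' --gripper 0.044

```text
time: 31.78
position: [0.447, -0.3011, -0.0082]
eef_rot: [-158.6, 90.0, -91.6]
force: [-0.2, 0.2, -0.1]
opening: 0.515
```

Request:
jog_arm --pt "0 0 0" --pt "0 0 0" --pt "0 0 0" --spin '[0, 0, 0]' --gripper 0.034

```text
time: 32.15
position: [0.447, -0.301, -0.0077]
eef_rot: [-82.3, 90.0, -15.3]
force: [-0.9, 0.7, 6.1]
opening: 0.478
```

Request:
jog_arm --pt "0 0 0.01" --pt "0 0 0.05" --pt "0 0 0.1" --pt "0.012 0.04 0.11" --pt "0.028 0.09 0.11" --pt "0.044 0.143 0.11" --pt "0.06 0.196 0.11" --pt "0.076 0.249 0.11" --pt "0.093 0.302 0.11" --pt "0.11 0.355 0.11" --pt "0.126 0.408 0.11" --pt "0.1445 0.4685 0.11" --spin '[0, 0, 0, 0, 0, 0, 0, 0, 0, 0, 0, 0]'

```text
time: 33.65
position: [0.5917, 0.1677, 0.1024]
eef_rot: [-118.1, 90.0, -51.1]
force: [1.6, -0.1, 1.0]
opening: 0.48
```

Request:
jog_arm --pt "0 0 0" --pt "0 0 0" --pt "0 0 0" --spin '[0, 0, 0]'

```text
time: 34.02
position: [0.5912, 0.1647, 0.1021]
eef_rot: [-159.4, 89.9, -92.5]
force: [-0.0, 0.3, -0.5]
opening: 0.478
```

```bash
python3 - <<'E'
from h import *
c=zoom("scene","pics/c22.png",g=.5); o=robot.observe();p=o["position"];print(p,o["force"],o["opening"])
u,v=proj(c,[p])[0].astype(int)
print("exp px hole top",((proj(c,[[p[0],p[1],p[2]+.032]])-[u-40,v-40])*10).round(), np.array([.5916,.1676,.032-.0077])-p)
E
```

```text
[0.59121836 0.16475605 0.10210035] [ 0.46585328 -0.476487   -0.40702674] 0.4734927435797027
exp px hole top [[421. 342.]] [ 0.00038164  0.00284395 -0.07780035]
```

View pics/c22.png

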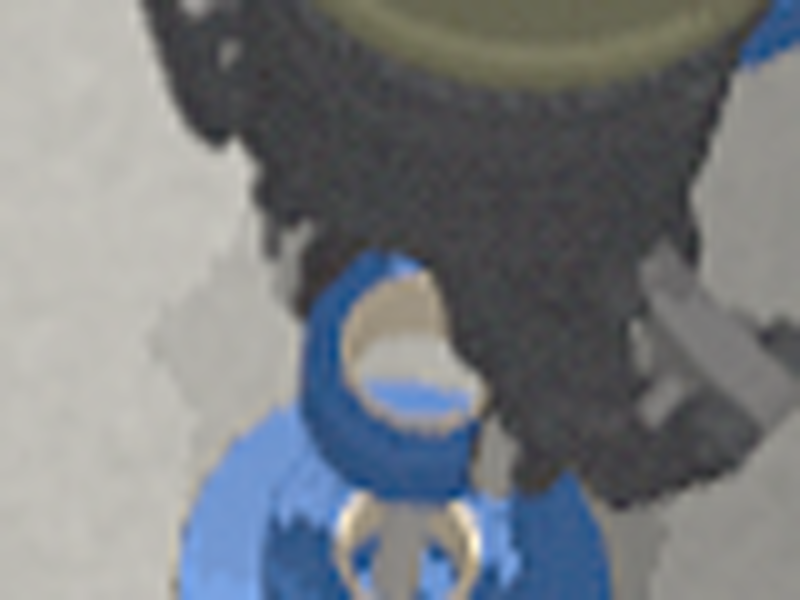

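Request:
jog_arm --pt "0 0.001 0" --pt "0 0.001 -0.03" --pt "0 0.001 -0.055" --pt "0 0.001 -0.065" --pt "0 0.001 -0.072" --pt "0 0.001 -0.076" --pt "0 0.001 -0.076" --pt "0 0.001 -0.076" --spin '[0, 0, 0, 0, 0, 0, 0, 0]'

```text
time: 35.08
position: [0.5916, 0.1678, 0.0264]
eef_rot: [-49.0, 89.9, 18.0]
force: [-0.1, -0.2, -0.7]
opening: 0.475
```

```bash
python3 - <<'E'
from h import *
c=zoom("scene","pics/c23.png",g=.5); o=robot.observe();print(o["position"],o["force"],o["opening"])
E
```

```text
[0.59157975 0.16782272 0.02631673] [0.30703123 0.54211544 0.1690289 ] 0.47511462548543154
```

View pics/c23.png

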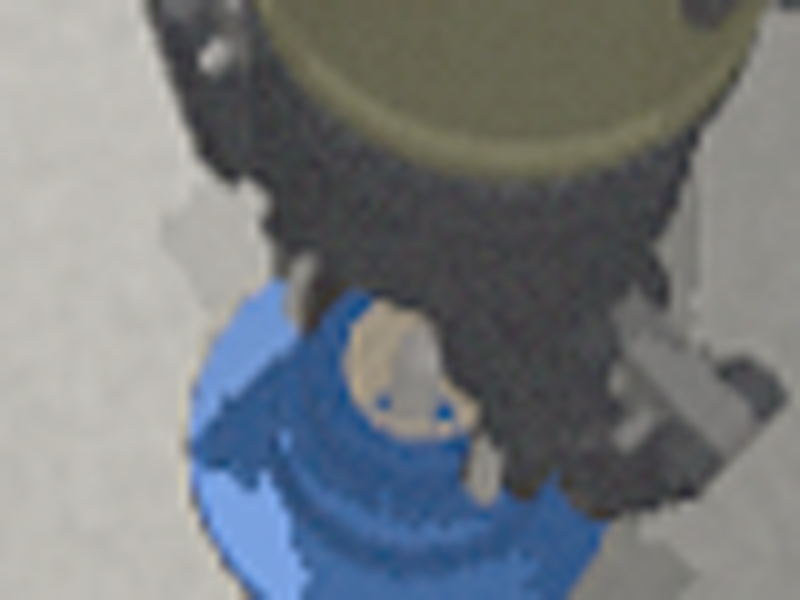

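Post at (415,350) is inside the core. Lowering 1 mm more, then releasing and backing away.

Request:
jog_arm --pt "0 0 -0.001" --pt "0 0 -0.001" --spin '[0, 0]'

```text
time: 35.38
position: [0.5912, 0.1677, 0.0248]
eef_rot: [-116.9, 90.0, -49.9]
force: [-0.8, -0.8, -0.8]
opening: 0.476
```

Request:
jog_arm --pt "0 0 0" --pt "0 0 0" --pt "0 0 0" --pt "0 0 0" --pt "0 0 0.03" --pt "0 0 0.07" --pt "0 0 0.12" --pt "0 -0.05 0.15" --pt "0 -0.1 0.15" --pt "0 -0.15 0.15" --pt "0 -0.2 0.15" --pt "0 -0.2 0.15" --spin '[0, 0, 0, 0, 0, 0, 0, 0, 0, 0, 0, 0]' --gripper 0.0854

```text
time: 36.88
position: [0.5907, -0.0383, 0.1751]
eef_rot: [-152.6, 89.8, -86.0]
force: [-0.1, 0.7, -0.1]
opening: 0.994
```

```bash
python3 - <<'E'
from h import *
c=zoom("scene","pics/c24.png",p=[.5916,.1676,.03],g=.6)
cv2.imwrite("pics/s24.png",c["image"])
print("blue stand",core(c,"blue",(.5916,.1676),.056),"brown",core(c,"brown",(.4605,.3026),.056))
t=robot.read_camera("top"); cv2.imwrite("pics/t24.png",t["image"])
print("top blue",core(t,"blue",(.5916,.1676),.056),"brown",core(t,"brown",(.4605,.3026),.056))
for k in blobs(t,"green"): print(np.round(fit(t,k,.012),4))
o=robot.observe();print(o["time"],o["position"],o["force"])
E
```

```text
blue stand [(0.592, 0.1677, array([32.5, 33.5]))] brown [(0.4611, 0.3039, array([32.4, 33. ]))]
top blue [(0.5925, 0.1679, array([33.4, 34.4]))] brown [(0.4612, 0.3042, array([32. , 33.3]))]
[ 0.5962 -0.3036  0.0623]
36.975 [ 0.59116566 -0.03251824  0.17479781] [-0.28180732  0.31084938 -0.2181972 ]
```

View pics/c24.png

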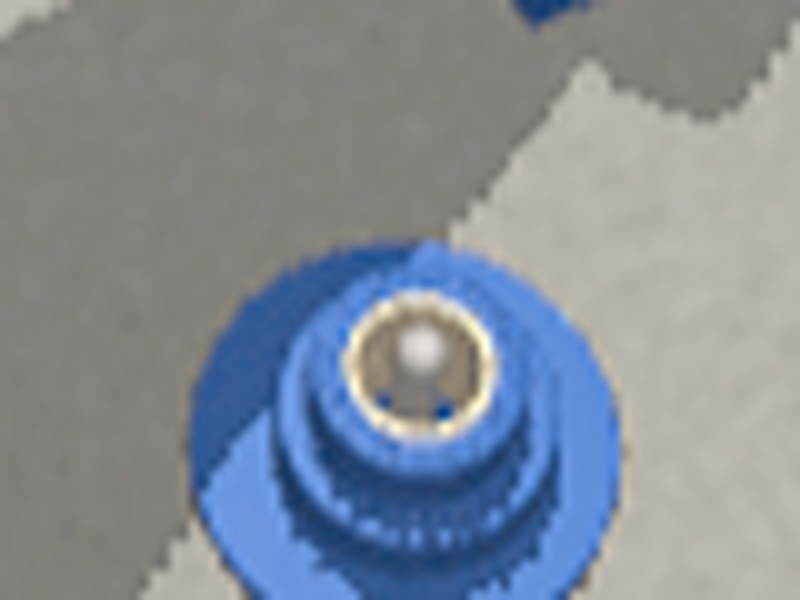

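View pics/t24.png

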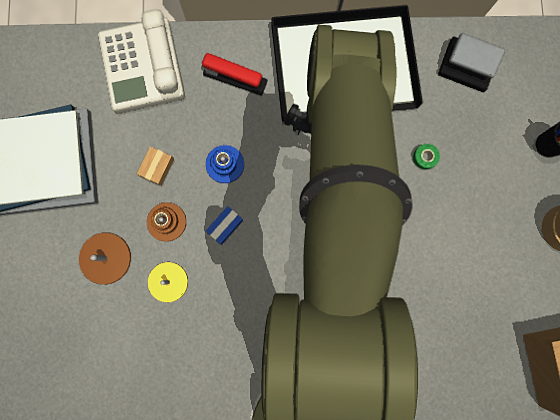

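View pics/s24.png

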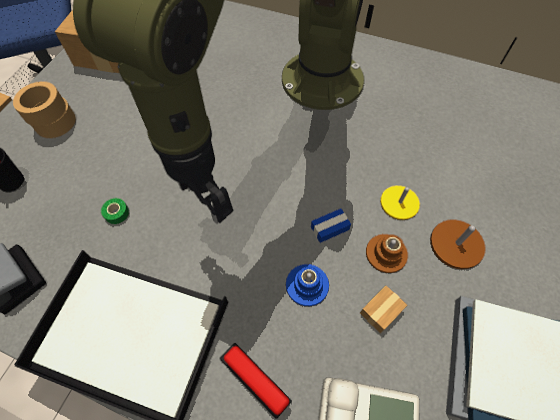

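Both stacks are right: in both views the top cores are at z = 56 mm, centred on their posts within 2 mm. The tin at (192,173) is hidden by the arm in both views, so I'm moving the arm aside to check it before handing in.

Request:
jog_arm --pt "0 0.03 0.03" --pt "0 0.07 0.06" --pt "0 0.1 0.08" --pt "0 0.12 0.08" --pt "0 0.12 0.08" --pt "0 0.12 0.08" --spin '[0, 0, 0, 0, 0, 0]'

```text
time: 37.72
position: [0.5907, 0.0863, 0.2536]
eef_rot: [149.6, 89.9, -143.4]
force: [0.1, -0.7, 0.3]
opening: 1.002
```

```bash
python3 - <<'E'
from h import *
c=robot.read_camera("scene"); cv2.imwrite("pics/s25.png",c["image"])
t=robot.read_camera("top")
def tin(im,box):
    y0,y1,x0,x1=box;h=cv2.cvtColor(im[y0:y1,x0:x1],cv2.COLOR_BGR2HSV);m=cv2.inRange(h,(0,0,190),(180,60,255));M=cv2.moments(m,True);return M["m00"],M["m10"]/max(M["m00"],1)+x0,M["m01"]/max(M["m00"],1)+y0
b=cv2.imread("pics/scene0.png");print(tin(b,(155,195,170,220)),tin(c["image"],(155,195,170,220)))
b=cv2.imread("pics/top0.png");print(tin(b,(200,250,355,405)),tin(t["image"],(200,250,355,405)))
for n,i in(("scene",c),("top",t)): print(n,core(i,"blue",(.5916,.1676),.056),core(i,"brown",(.4605,.3026),.056))
E
```

```text
(407.0, 192.02702702702703, 171.57002457002457) (433.0, 192.0715935334873, 171.4503464203233)
(575.0, 378.6904347826087, 223.59478260869565) (574.0, 378.6759581881533, 223.61324041811847)
scene [(0.5921, 0.1676, array([32.4, 33.7]))] [(0.4611, 0.3039, array([32.4, 33. ]))]
top [] [(0.4576, 0.2823, array([ 8.4, 26.6])), (0.4612, 0.3042, array([32. , 33.3]))]
```

View pics/s25.png

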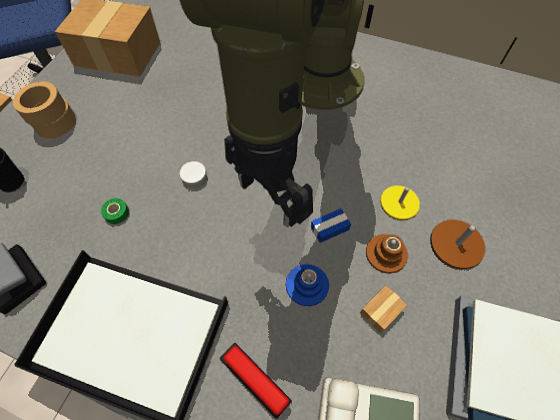

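The tin is unmoved at (192,172), the other things are where they were, and the arm touches nothing. Handing in.

```bash
python3 -c "
from bench import robot
print(robot.sign_off(), robot.observe()['time'])"
```

```text
the job is handed in; nothing more can be done
the job is handed in; nothing more can be done
```

All four rolls are on their posts and released. The brown pair is on the smaller brown stand and the blue pair on the blue stand, large roll at the bottom and small on top. I handed the job in at about 38 s of the 106 s allowed.

- **Stacks:** in the last pictures where both cameras saw both stacks, each small roll's core was at the expected 56 mm height. It was centred within about 2 mm of its post, with the post visible inside it. After my last arm move the top camera could no longer measure the blue stack; the scene camera still showed it unchanged.
- **Things to leave:** the green roll and the tin measured the same as at the start. I checked the two cartons by eye only, and they look unmoved.
- **Forces:** the largest I saw was about 12 N while gripping, read at the end of each move. The arm was clear of everything at hand-in.
- **What failed on the way:** my first grasp of the large brown roll closed above it without touching it, because the open fingertips sit higher than I had assumed. A first, shallow grip on the large blue roll was redone lower. From then on I gripped each roll at a reported tool height of about −8 to −11 mm.
- **Disagreement:** the gripper reported about 55 mm when holding the 58 mm rolls and about 41 mm for the 44 mm ones.

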